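Put up the flame-stop plate

ROBOT

A 6-joint arm with a two-finger parallel gripper is mounted at the origin on the work surface. World frame = base frame: x ahead of the robot, y to its left, z up, the work surface at z = 0. Lengths are in m, angles in rad, forces in N, time in s.
With the tool pointing down it reaches from about 0.35 to 0.85 m from the base axis. Payload 8.1 kg.
Tool frame: the origin (TCP) lies midway between the tips of the shut fingers; the grasp point (between the pads) lies 19 mm behind it (manip.tcp_to_grasp is the distance from the TCP to the grasp point, in m); x points along the fingers, y is the direction in which the jaws open and shut, and the axes are right-handed (so a half turn about x gives the same grasp; the last joint's range is limited). The gripper opens to 85 mm and grips with 20 to 120 N. Pads are 22 mm wide; open, the fingers measure 114 mm over their backs; the gripper's body (76 mm by 85 mm) begins 54 mm behind the grasp point. The pads swing forward as they close: fully open they stand 13 mm farther back than shut.
Start: joints at [-1.321, 0.13, 1.488, -0, 1.523, -0.085], TCP at [0.197, -0.567, 0.231] pointing down, gripper open.
Joint ranges: [-2.96, 2.96], [-0.89, 2.26], [0.02, 2.5], [-1.34, 4.48], [0, 2.73], [-2.66, 2.66]. Speed limits (rad/s): [2.39, 2.39, 2.79, 3.14, 3.14, 3.14].

INTERFACE

Orientations are given as a rotation vector (axis times angle).
In Python, from plant import manip, optics gives the robot as it stands. The module is installed in compiled form; this text tells all that it offers.
- The arm moves only by the shell command python3 -m crank 'ROWS'. ROWS is JSON, a list of rows, each a list of 5 numbers: the shift along the world's x, y, z in units of 40 mm (1.0 is 40 mm), then the turn about the world's z in units of 5 degrees (1.0 is 5 degrees), then the opening, from -1 (shut) to 1 (fully open), so that 0 is half open. In form: [[x, y, z, yaw, grip], ...]. A call has 1 to 10 rows; each row is the pose to reach, as a shift and turn from the pose commanded when the call began; what a row does not reach only later rows make up. A row lasts 1/12 s, in which the tool goes at most 41.7 mm and 7.16 degrees, less where a joint would pass 70% of its speed; a pose out of reach is approached as far as the arm can. A call with a gripper value outside its range is refused whole. The fingers move at their own pace and stop on an object; the grip force is fixed at half the most. Time passes only in rows, so rows that repeat a pose let the fingers close. It gives the time, the measured TCP pose, the force and the opening at its end, in the units of the state.
- manip.state(): the state, without advancing time (a new reading comes with each control period).
- optics.snapshot(name): name is "side" or "top"; returns a dict with "image" (420x560x3 uint8, red, green, blue), "camera_matrix" (3x3 intrinsics, pixels), "camera_from_world" (4x4, takes a point from world to camera coordinates). Camera axes: x right, y up, looking along -z (the intrinsics and any distortion apply to the point x, -y, -z); pixel columns grow to the right and rows downward; lengths in m; the calibration is good to about 2 mm. A picture is of the moment at which its call begins. There is no depth.
- manip.close_job(): hands the job in, once; it reports no verdict.
Trained networks look in the newest picture that a camera, given by its name, has taken for a name from the list of things; names that differ only in an ending like _2 or _b are one class to them, and where a whole thing is asked for, a point or a joint stands for the part that bears it (a point fixed in the world has none). Each returns a list of dicts, best first, with "p" (0 to 1); they miss things now and then, are a little off and sometimes report something else, mostly with a low value. They report only what shows in the picture. A call takes as long as a camera call. They do not tell look-alikes from the thing itself.
- optics.search_frame(label, camera): "xyz" ([x, y, z] in m, in world coordinates, good to about 4 mm: the middle of the surface that is visible of it).
- optics.outline_of(label, camera): "pixels" (420x560 bool, what is visible of it).
- optics.landmark_of(label, camera): "xyz" ([x, y, z] in m, in world coordinates, good to about 4 mm: a listed point, or the origin of a listed thing).
The state is a dict: "clock": time; "q": joint angles; "joint_vel": joint speeds; "joint_torque": joint torques, N m; "tool_pos": TCP position; "tcp_rot": TCP orientation; "contact_force": force on the tool from outside, world axes, zero at the start; "moment": the same for the moment, N m; "grip_width": opening from 0.0 (shut) to 1.0 (fully open).
Only numpy, scipy, OpenCV 4.12 (cv2) and the standard library are available. Lean on these libraries where they do the work, as an engineer would, in place of code of your own. Each camera call takes 0.05 s, during which the arm holds its last target. There are 200 camera calls.

TASK

Before the torch is lit, the ceramic flame-stop plate must stand in its stand. Pinch the keeper's sprung tab, slide the keeper back to its open notch and let it lock there; then tip the plate out of the storage bin by lifting its free edge first, draw it out from under the fixed lip, and set it gently in the stand: bottom edge down in the channel, leaning back on the rest, centred, and let go. Leave the keeper open and do not disturb the other things on the bench.

Things in the scene. Friction and masses are not known exactly. Their poses are not given: they have to be found in the camera images.
- plate: the loose flame-stop plate: off-white ceramic slab, 130 mm wide (its y axis) x 105 mm high (z) x 10 mm thick (x), about 0.28 kg; origin at the middle of its bottom edge
- plate_center (a point): centre of the plate, axes as the plate's. It starts standing in the bin's slot, leaning 30 degrees with its top towards the robot, resting on the slot's front wall (centre 3 mm in front of the slot's mid-plane); its top 43 mm stand above the walls
- slot_floor (a point): middle of the floor of the slot of the sheet-metal storage bin (fixed). Axes: x across the slot, away from the robot and up; y along it to the left; z out of the slot, leaning 30 degrees from vertical towards the robot. In mm: inside x -8 to 8, y -79 to 79; front and back walls 62 high, 3 thick; left end wall 116 high; whole bin y -140 to 92
- lip (a point): inner edge of the fixed lip, at its underside; axes as slot_floor's, whose y 43 to 79 it covers at z 113 to 116. It hangs over the plate's top left corner (plate top z 105). Even slid fully right, the plate is 8 mm under it, so it cannot go straight up
- low_end (a point): top inner edge of the slot's right end wall, only 25 mm high: here is the plate's free edge. Lift it, the plate's top left corner kept 2 to 8 mm from the left end wall: from 11 degrees of tilt the plate's lower right corner passes over this wall; at 20 to 25 degrees it can be drawn out along its own 130 mm direction, and after 45 mm lifted out along the lean
- keeper_grip (a point): keeper (dark steel slide): point midway between the outer faces of its two upright lugs, 15 mm below their tops; axes as slot_floor's. Left lug (+y) is fixed to the keeper, right lug is the sprung latch tab; outer faces 36 mm apart, lugs 26 mm along x, 41 mm tall, free beside them for 36 mm below their tops. An L-shaped finger of the keeper lies over the plate's top right corner while closed
- bed (a point): middle of the top of the keeper's slide bed, axes as slot_floor's: 70 mm along x, 66 mm along y, in front of the slot's plane; behind it a sheet 3 mm thick goes down at slot x -17 to -14
- keeper (a joint): travel of the keeper, m: 0 = closed over the plate, 0.024 = open notch, end stop 0.033; it slides along slot_floor's -x (towards the robot and down), only while the tab is pressed 5.5 mm or more; friction 1.6 N
- latch (a joint): press of the sprung tab towards the other lug, m: 0 = out, locked in a notch; 0.007 = fully pressed (lugs then 29 mm over their outer faces instead of 36). Spring 4 N at 0, 7.5 N at full press. Let go within about 4 mm of a notch it springs out and centres itself
- stand_seat (a point): middle of the channel floor of the plate's stand (dark steel, fixed). Axes: y along the channel, z up the lean, 27 degrees from vertical towards -x, x across, towards the torch. In mm: channel inside x -8 to 8, 120 long; rest at x -11 to -8, 50 high; front lip at x 8 to 11, 10 high. The plate stands with its 130 mm along y, its centre at about x -3, y 0, z 52; either face or end to the front
- torch_top (a point): top of the bench burner (unlit, fixed) on its upright tube, 154 mm above the bench; base 90 x 75 mm, valves 45 mm out to its sides, nozzle reaches 80 mm towards the stand at about this height
- rod_pot_mid (a point): metal pot of glass rods, 72 mm across, rods up to 210 mm high; point on its axis 50 mm up
- frit_jar_mid (a point): frit jar, 56 mm across, 75 mm high; point at half height
- rod_rest_mid (a point): notched steel rod rest, 50 x 70 mm, 62 mm high; point on its middle 30 mm up
- mould_block_mid (a point): graphite mould block 40 x 80 x 20 mm; its centre
- calipers_mid (a point): steel calipers lying flat, 140 mm long, 8 mm high; near the middle
- glasses_mid (a point): safety glasses, 140 x 115 mm, 36 mm high; near the middle
- tweezers_mid (a point): steel tweezers lying flat, 150 mm long, 6 mm high; the middle
Mind the look-alikes: they are no part of the job. What is shaped like the plate but brown is not meant.

How it is judged:
By the outcome, as a careful person would: the job done as asked, in the order asked, and still so for the second after the job is handed in, with the robot touching nothing.
It also fails if it takes over 61 s, if anything falls off the work surface, if the arm or the gripper's body presses on something with over 40 N, if the wrist force passes 120 N, or if a joint passes its speed limit or range.

## Working session

There is one attempt and no reset: what is moved stays moved. The work goes in short steps, Python scripts to look and compute and a shell command to move; the robot and the scene stay as the last step left them, time stands still between calls to the robot, and variables do not carry over. Pictures are saved under pics/ and viewed, about 8 in all and at most 12, crops included, and the job is handed in when it is done.

```bash
mkdir -p pics; cat > h.py <<'E'
from plant import manip, optics
import numpy as np, cv2
def snap(c,name=None):
    s=optics.snapshot(c)
    if name: cv2.imwrite('pics/'+name,s['image'][:,:,::-1])
    return s
def proj(s,P):
    P=np.atleast_2d(P);T=s['camera_from_world'];c=P@T[:3,:3].T+T[:3,3]
    p=(c*[1,-1,-1])@s['camera_matrix'].T
    return p[:,:2]/p[:,2:]
E
python3 - <<'E'
from h import *
a=snap('side');b=snap('top')
cv2.imwrite('pics/a.png',np.vstack([a['image'],b['image']])[:,:,::-1][:,:])
im=np.hstack([cv2.resize(a['image'],(800,600))]);cv2.imwrite('pics/side0.png',im[:,:,::-1])
im=cv2.resize(b['image'],(800,600));cv2.imwrite('pics/top0.png',im[:,:,::-1])
for n in ['plate','plate_center','slot_floor','lip','low_end','keeper_grip','bed','stand_seat','torch_top','rod_pot_mid','frit_jar_mid','rod_rest_mid','mould_block_mid','calipers_mid','glasses_mid','tweezers_mid']:
  for c in ['side','top']:
    try: r=optics.landmark_of(n,c)
    except Exception as e: print(n,c,e);continue
    s=a if c=='side' else b
    print(n,c,[(round(float(x['p']),2),np.round(x['xyz'],3).tolist(),proj(s,x['xyz'])[0].round().tolist()) for x in r[:3]])
print(manip.state())
E
```

```text
plate side [(0.96, [0.607, 0.23, 0.035], [255.0, 163.0]), (0.61, [0.374, 0.327, 0.008], [161.0, 168.0])]
plate top [(0.76, [0.606, 0.233, 0.033], [181.0, 199.0]), (0.68, [0.374, 0.336, 0.008], [140.0, 291.0])]
plate_center side [(0.86, [0.364, 0.282, 0.005], [161.0, 181.0]), (0.58, [0.579, 0.235, 0.081], [243.0, 150.0]), (0.39, [0.748, -0.222, 0.04], [393.0, 283.0])]
plate_center top [(0.69, [0.58, 0.235, 0.076], [177.0, 207.0]), (0.67, [0.362, 0.28, 0.003], [162.0, 296.0]), (0.38, [0.75, -0.224, 0.039], [358.0, 145.0])]
slot_floor side [(0.63, [0.607, 0.224, 0.034], [256.0, 164.0])]
slot_floor top [(0.68, [0.61, 0.222, 0.039], [185.0, 198.0])]
lip side [(0.77, [0.557, 0.271, 0.132], [229.0, 128.0])]
lip top [(0.59, [0.557, 0.268, 0.129], [158.0, 213.0])]
low_end side [(0.92, [0.587, 0.142, 0.057], [259.0, 181.0]), (0.55, [0.747, -0.036, 0.05], [350.0, 216.0])]
low_end top [(0.79, [0.589, 0.144, 0.054], [215.0, 205.0])]
keeper_grip side [(0.64, [0.501, 0.128, 0.141], [224.0, 168.0])]
keeper_grip top [(0.7, [0.5, 0.133, 0.137], [215.0, 236.0])]
bed side [(0.56, [0.502, 0.124, 0.103], 
[... 1703 characters left out ...]
79], [176.0, 206.0])]
{'clock': 1.7, 'q': array([-1.32139447e+00,  1.30383925e-01,  1.48820284e+00, -3.65635814e-06,
        1.52301228e+00, -8.53933925e-02]), 'joint_vel': array([-1.70565773e-03,  1.58932491e-03, -5.23171178e-04, -5.57766541e-05,
       -5.08368282e-05, -9.47498847e-04]), 'joint_torque': array([ 6.57073924e-04, -5.69305265e+01, -5.00851393e+01, -3.32337249e-04,
        1.16089403e-03,  4.98853385e-07]), 'tool_pos': array([ 0.19716905, -0.5666783 ,  0.23130027]), 'tcp_rot': array([ 2.03992442,  0.34471149, -2.03993303]), 'contact_force': array([ 0.00865311, -0.39101975, -0.2210222 ]), 'moment': array([-0.03300401, -0.01090898,  0.03202103]), 'grip_width': 1.0036981114344763}
```

View pics/side0.png

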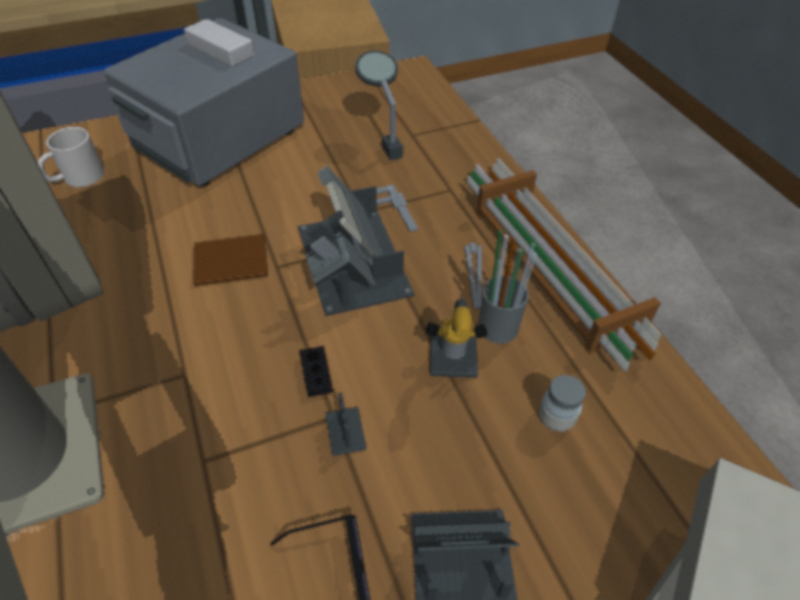

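View pics/top0.png

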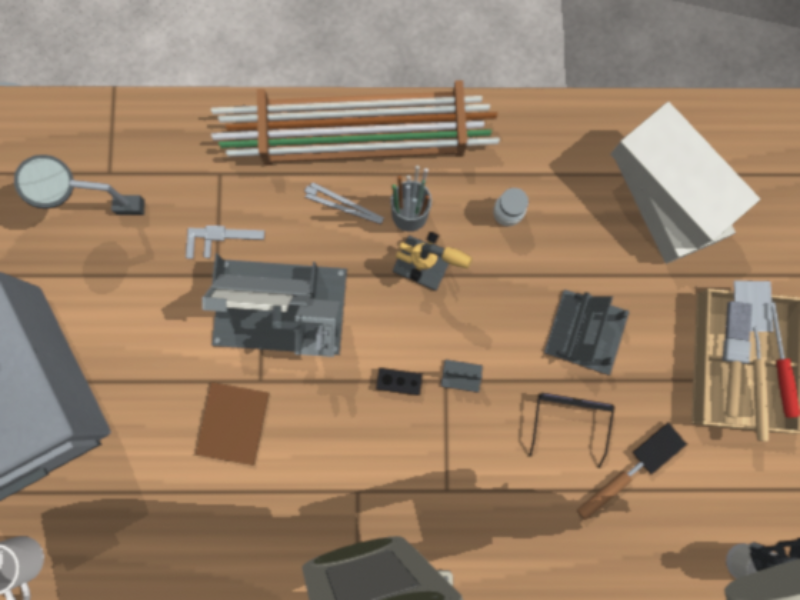

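```bash
cat >> h.py <<'E'
from scipy.spatial.transform import Rotation as Ro
from scipy.optimize import least_squares
def frame(yaw,lean):  # columns x,y,z
    return Ro.from_euler('z',yaw).as_matrix()@Ro.from_euler('y',-lean).as_matrix()
def line(im,s,P,col,k,off):
    q=((proj(s,P)-off)*k).round().astype(int)
    cv2.polylines(im,[q.reshape(-1,1,2)],False,col,1,cv2.LINE_AA)
def box(im,s,o,R,a,b,col,k,off):
    from itertools import product
    c=list(product(*zip(a,b)))
    for i in range(8):
        for j in range(i):
            if sum(np.array(c[i])!=np.array(c[j]))==1: line(im,s,o+np.array([c[i],c[j]])/1000@R.T,col,k,off)
E
python3 - <<'E'
from h import *
obs={'slot_floor':((0,0,0),[[.607,.224,.034],[.61,.222,.039]]),'lip':((0,43,113),[[.557,.271,.132],[.557,.268,.129]]),
'low_end':((0,-79,25),[[.587,.142,.057],[.589,.144,.054]])}
def M(p,l): return p[:3]+frame(p[3],np.radians(30))@np.array(l)/1000
# lip/low_end x unknown-ish -> fit
def f(p): return np.concatenate([np.mean(w,0)-M(p,l) for l,w in obs.values()])
r=least_squares(f,[.6,.22,.036,0]);p=r.x
print('bin',p[:3].round(4),np.degrees(p[3]),(r.fun*1000).round(1))
R=frame(p[3],np.pi/6)
for n,w in dict(plate=(.6065,.2315,.034),pc=(.5795,.235,.0785),kg=(.5005,.1305,.139),bed=(.5005,.124,.1045)).items(): print(n,((np.array(w)-p[:3])@R*1000).round(1))
print('toolR',Ro.from_rotvec(manip.state()['tcp_rot']).as_matrix().round(3).tolist(), manip.state()['clock'],manip.tcp_to_grasp)
out=[]
Rs=frame(np.radians(66.6),np.radians(27));os=np.array([.534,-.338,.035])
for c in ['top','side']:
    s=snap(c)
    for o,rad,boxes in [(p[:3],0.11,'bin'),(os,.09,'st')]:
        ctr=proj(s,o+[-.03 if boxes=='bin' else 0,-.02,.06 if boxes=='bin' else .02])[0];w=52 if c=='top' else 60
        off=(ctr-[w*1.333,w]).round();k=300/(2*w)
        A=np.array([[k,0,-off[0]*k],[0,k,-off[1]*k]])
        im=cv2.warpAffine(s['image'],A,(400,300),flags=cv2.INTER_CUBIC)
        if boxes=='bin':
            box(im,s,o,R,(-8,-79,0),(8,79,62),(255,0,0),k,off)
            box(im,s,o,R,(-3,43,113),(-3,79,116),(255,255,0),k,off)
            kg=np.array([.5005,.1305,.139]);box(im,s,kg,R,(-13,-18,-26),(13,18,15),(0,255,0),k,off)
        else:
            box(im,s,o,Rs,(-8,-60,0),(8,60,0),(255,0,0),k,off)
            box(im,s,o,Rs,(-11,-60,0),(-8,60,50),(0,255,0),k,off)
        out.append(im)
cv2.imwrite('pics/fit.png',np.vstack([np.hstack(out[:2]),np.hstack(out[2:])])[:,:,::-1])
E
```

```text
bin [0.6086 0.2215 0.0343] -5.686523562654729 [-0.1  1.5  2.2  0.4 -0.4 -1.7 -0.3 -1.1 -0.5]
plate [-2.8  9.7  1.2]
pc [-4.1 10.6 53.4]
kg [ -33.  -101.3  139.9]
bed [ -49.7 -107.7  109.7]
toolR [[-0.0, 0.329, -0.944], [0.0, -0.944, -0.329], [-1.0, -0.0, 0.0]] 1.7 0.0187
```

View pics/fit.png

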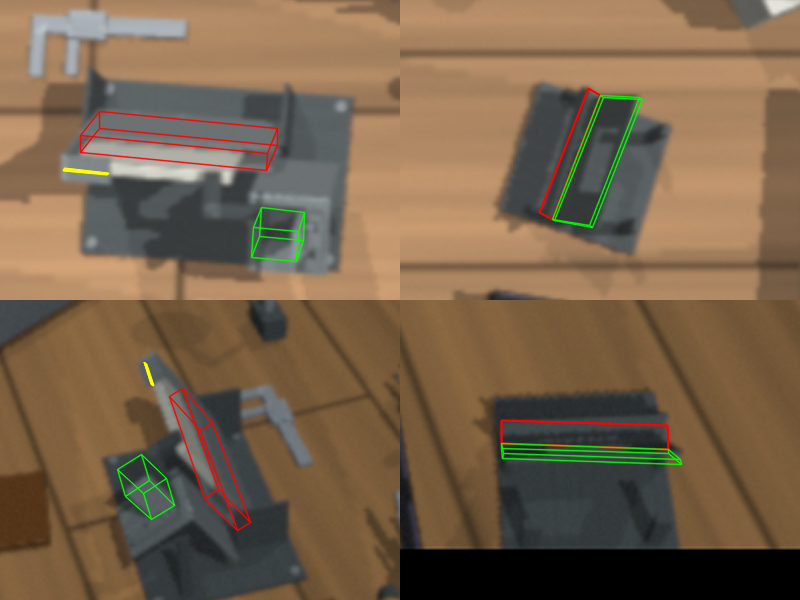

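```bash
cat >> h.py <<'E'
def back(s,px,z):
    K=s['camera_matrix'];T=s['camera_from_world'];d=np.linalg.inv(K)@np.array([px[0],px[1],1.]);d=d*[1,-1,-1]
    R=T[:3,:3];o=-R.T@T[:3,3];w=R.T@d;return o+w*(z-o[2])/w[2]
def crop(s,ctr,w,size=(400,300),gain=1.0):
    off=np.array(ctr)-[w*size[0]/size[1],w];k=size[1]/(2*w)
    im=cv2.warpAffine(s['image'],np.array([[k,0,-off[0]*k],[0,k,-off[1]*k]]),size,flags=cv2.INTER_CUBIC)
    return np.clip(im*gain,0,255).astype(np.uint8).copy(),k,off
E
python3 - <<'E'
from h import *
s=optics.snapshot('top');a=optics.snapshot('side')
def inv(panel,pts,ctr):
    w=52;off=(ctr-[w*1.333,w]).round();k=300/104
    return [np.array(p)/k+off for p in pts]
o=np.array([.6086,.2215,.0343])
P=inv(0,[(95,80),(352,98),(338,270),(82,252)],proj(s,o+[-.03,-.02,.06])[0])
W=np.array([back(s,p,.004) for p in P])
def rep(W):
    print(W.round(4).tolist(),'ctr',W.mean(0).round(4),'edges',[round(float(np.linalg.norm(W[i]-W[i-1])),4) for i in range(4)],
     'ang',[round(float(np.degrees(np.arctan2(*(W[i]-W[i-1])[[1,0]]))),1) for i in range(4)])
rep(W)
o2=np.array([.534,-.338,.035])
P=inv(1,[(140,85),(270,125),(232,253),(100,212)],proj(s,o2+[0,-.02,.02])[0])
W=np.array([back(s,p,.004) for p in P]);rep(W)
out=[]
for c,g in ((s,2.2),(a,2.2)):
    im,k,off=crop(c,proj(c,o2)[0],33 if c is s else 40,gain=g);out.append(im)
for c,g in ((s,1.8),(a,1.8)):
    im,k,off=crop(c,proj(c,o+[-.06,-.04,.06])[0],36 if c is s else 42,gain=g);out.append(im)
cv2.imwrite('pics/c2.png',np.vstack([np.hstack(out[:2]),np.hstack(out[2:])])[:,:,::-1])
E
```

```text
[[0.6588, 0.3119, 0.004], [0.642, 0.0784, 0.004], [0.4853, 0.0899, 0.004], [0.5018, 0.3186, 0.004]] ctr [0.572  0.1997 0.004 ] edges [0.1571, 0.2341, 0.1572, 0.2293] ang [-2.4, -94.1, 175.8, 85.9]
[[0.6005, -0.3214, 0.004], [0.5636, -0.4383, 0.004], [0.4479, -0.3986, 0.004], [0.4849, -0.2813, 0.004]] ctr [ 0.5242 -0.3599  0.004 ] edges [0.1224, 0.1226, 0.1224, 0.123] ang [-19.1, -107.5, 161.1, 72.5]
```

View pics/c2.png

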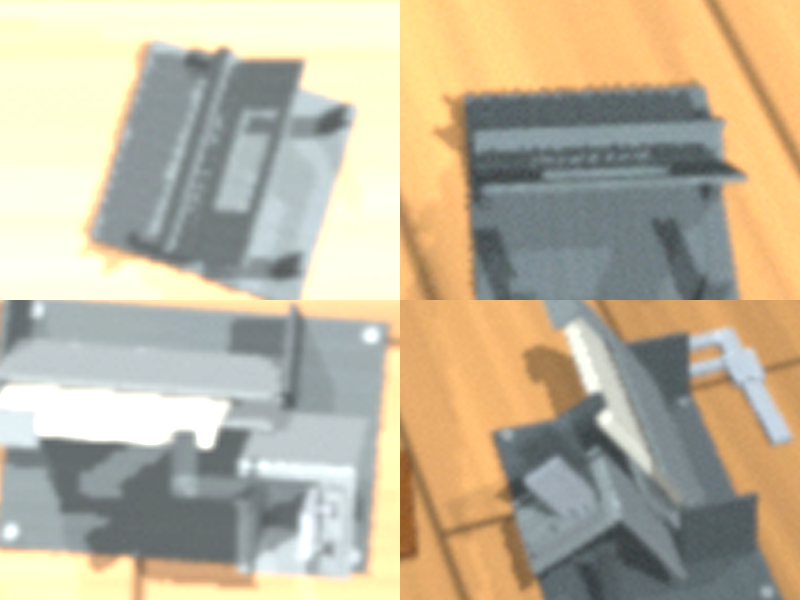

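```bash
python3 - <<'E'
from h import *
s=optics.snapshot('top');a=optics.snapshot('side')
p=np.array([.6086,.2215,.0343]);R=frame(np.radians(-3.9),np.pi/6)
kg=np.array([.5005,.1305,.139])
for n in ['keeper_grip','bed','keeper','latch','low_end','plate_center','lip']:
  for c in ['top','side']:
    for f in (optics.landmark_of,optics.search_frame):
      try: print(n,c,f.__name__,[(round(float(x['p']),2),np.round(x['xyz'],3).tolist(),((x['xyz']-p)@R*1000).round().tolist()) for x in f(n,c)[:2]])
      except Exception as e: print(n,c,f.__name__,str(e)[:60])
out=[]
for c in (s,a):
    for ov in (0,1):
        im,k,off=crop(c,proj(c,kg)[0],22,gain=1.4)
        if ov:
            box(im,c,kg,R,(-13,-18,-26),(13,18,15),(0,255,0),k,off)
            box(im,c,p,R,(-8,-54,0),(2,76,105),(255,0,0),k,off)
        out.append(im)
cv2.imwrite('pics/c3.png',np.vstack([np.hstack(out[:2]),np.hstack(out[2:])])[:,:,::-1])
print(manip.state()['clock'])
E
```

```text
keeper_grip top call [(0.62, [0.503, 0.13, 0.134], [-36.0, -98.0, 136.0])]
keeper_grip top call [(0.63, [0.52, 0.143, 0.121], [-29.0, -85.0, 117.0])]
keeper_grip side call [(0.91, [0.502, 0.132, 0.14], [-34.0, -97.0, 141.0])]
keeper_grip side call [(0.96, [0.51, 0.142, 0.135], [-31.0, -86.0, 134.0])]
bed top call [(0.89, [0.502, 0.126, 0.103], [-52.0, -103.0, 110.0])]
bed top call [(0.9, [0.547, 0.152, 0.096], [-19.0, -74.0, 82.0])]
bed side call [(0.75, [0.501, 0.123, 0.1], [-55.0, -105.0, 107.0])]
bed side call [(0.97, [0.532, 0.138, 0.103], [-27.0, -89.0, 95.0]), (0.28, [0.535, -0.346, 0.038], [-28.0, -572.0, 21.0])]
keeper top call it knows: bed, calipers_mid, frit_jar_mid, glasses_mid, keep
keeper top call [(0.57, [0.516, 0.144, 0.121], [-32.0, -84.0, 119.0])]
keeper side call it knows: bed, calipers_mid, frit_jar_mid, glasses_mid, keep
keeper side call [(0.76, [0.509, 0.143, 0.13], [-34.0, -85.0, 130.0])]
latch top call it knows: bed, calipers_mid, frit_jar_mid, glasses_mid, keep
latch top call [(0.5, [0.547, 0.153, 0.098], [-18.0, -73.0, 84.0]), (0.44, [0.504, 0.112, 0.141], [
[... 637 characters left out ...]
e_center top call [(0.86, [0.361, 0.279, 0.006], [-231.0, 41.0, 101.0]), (0.58, [0.568, 0.231, 0.103], [-1.0, 7.0, 80.0])]
plate_center side call [(0.85, [0.364, 0.28, 0.003], [-230.0, 42.0, 97.0]), (0.71, [0.579, 0.234, 0.082], [-2.0, 10.0, 56.0])]
plate_center side call [(0.83, [0.365, 0.276, 0.01], [-226.0, 37.0, 102.0]), (0.69, [0.57, 0.212, 0.106], [3.0, -12.0, 81.0])]
lip top call [(0.83, [0.556, 0.27, 0.129], [-1.0, 44.0, 110.0])]
lip top call [(0.77, [0.552, 0.15, 0.093], [-15.0, -75.0, 77.0]), (0.2, [0.744, -0.042, 0.085], [157.0, -254.0, -33.0])]
lip side call [(0.85, [0.555, 0.269, 0.132], [0.0, 43.0, 113.0])]
lip side call [(0.71, [0.539, 0.142, 0.105], [-20.0, -84.0, 93.0])]
3.2
```

View pics/c3.png

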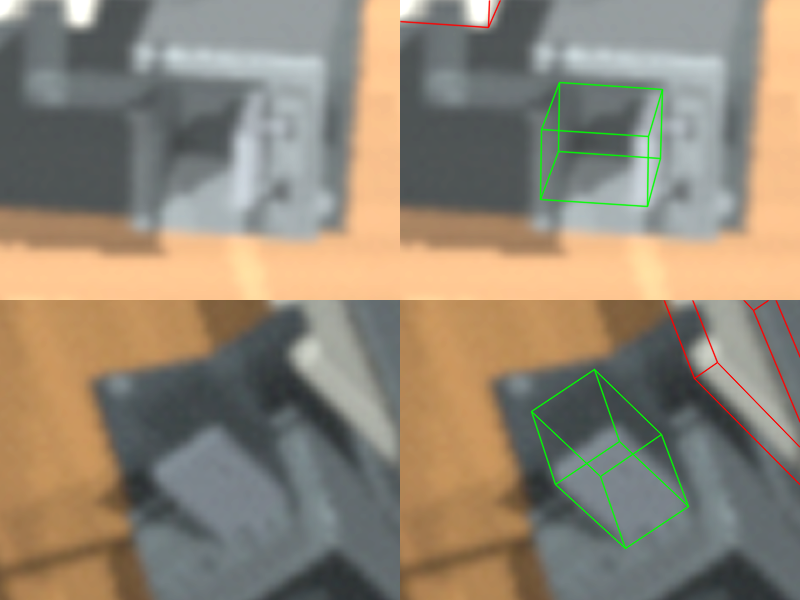

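```bash
python3 -m crank '[[7.61,17.54,0,-4.6,0.32],[7.61,17.54,0,-4.6,0.32],[7.61,17.54,0,-4.6,0.32],[7.61,17.54,0,-4.6,0.32],[7.61,17.54,0,-4.6,0.32],[7.61,17.54,0,-4.6,0.32],[7.61,17.54,0,-4.6,0.32],[7.61,17.54,0,-4.6,0.32],[7.61,17.54,0,-4.6,0.32],[7.61,17.54,0,-4.6,0.32]]'
```

```text
clock: 4.03
tool_pos: [0.3633, -0.1827, 0.2316]
tcp_rot: [-2.189, 0.074, 2.186]
contact_force: [0.7, -1.0, 0.2]
grip_width: 0.661
```

```bash
python3 -m crank '[[3.45,7.92,-0.4,0,0.32],[3.45,7.92,-0.4,0,0.32],[3.45,7.92,-0.4,0,0.32],[3.45,7.92,-0.4,0,0.32],[3.45,7.92,-0.4,0,0.32],[3.45,7.92,-0.4,0,0.32],[3.45,7.92,-0.4,0,0.32],[3.45,7.92,-0.4,0,0.32],[3.45,7.92,-0.4,0,0.32],[3.45,7.92,-0.4,0,0.32]]'
python3 - <<'E'
from h import *
st=manip.state();T=st['tool_pos'];R=Ro.from_rotvec(st['tcp_rot']).as_matrix();print(T.round(4),np.degrees(np.arctan2(R[1,1],R[0,1])),st['q'].round(2))
kg=np.array([.5015,.131,.138]);Rb=frame(np.radians(-3.9),np.pi/6)
out=[]
for c in ('top','side'):
    s=optics.snapshot(c)
    im,k,off=crop(s,proj(s,kg+[0,0,.02])[0],40,gain=1.3);
    box(im,s,kg,Rb,(-13,-18,-26),(13,18,15),(0,255,0),k,off)
    q=((proj(s,T)[0]-off)*k).astype(int);cv2.circle(im,tuple(int(v) for v in q),3,(255,0,0),-1)
    out.append(im)
cv2.imwrite('pics/k1.png',np.hstack(out)[:,:,::-1])
E
```

```text
clock: 4.87
tool_pos: [0.5014, 0.1354, 0.2148]
tcp_rot: [-2.189, 0.068, 2.19]
contact_force: [0.5, 0.0, -0.6]
grip_width: 0.658
[0.5014 0.1354 0.2148] -93.58809334259932 [ 0.16 -0.08  1.73  0.    1.49  1.8 ]
```

View pics/k1.png

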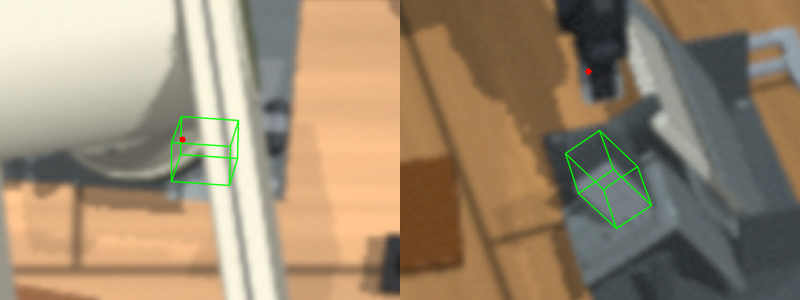

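```bash
python3 -m crank '[[0,0,-0.6,0,0.32],[0,0,-1.1,0,0.32],[0,0,-1.5,0,0.32],[0,0,-1.9,0,0.32],[0,0,-2.3,0,0.32],[0,0,-2.3,0,0.32],[0,0,-2.3,0,0.32]]'
```

```text
clock: 5.55
tool_pos: [0.5001, 0.1309, 0.1229]
tcp_rot: [-2.185, 0.075, 2.189]
contact_force: [-0.0, 0.2, 0.7]
grip_width: 0.656
```

```bash
python3 -m crank '[[0.03,0.09,0,0,0.32],[0.03,0.09,0,0,0],[0.03,0.09,0,0,-0.5],[0.03,0.09,0,0,-0.5],[0.03,0.09,0,0,-0.5],[0.03,0.09,0,0,-0.5],[0.03,0.09,0,0,-0.5]]'
```

```text
clock: 6.13
tool_pos: [0.5026, 0.134, 0.1254]
tcp_rot: [-2.189, 0.078, 2.188]
contact_force: [-7.9, -9.4, 12.2]
grip_width: 0.312
```

```bash
python3 -m crank '[[-0.1,0.01,-0.06,0,-0.5],[-0.2,0.015,-0.12,0,-0.5],[-0.3,0.02,-0.18,0,-0.5],[-0.4,0.027,-0.24,0,-0.5],[-0.5,0.035,-0.29,0,-0.5],[-0.52,0.035,-0.3,0,-0.5],[-0.52,0.035,-0.3,0,-0.5]]'
```

```text
clock: 6.72
tool_pos: [0.4813, 0.1356, 0.1131]
tcp_rot: [-2.189, 0.078, 2.188]
contact_force: [-8.9, -8.7, 11.1]
grip_width: 0.315
```

```bash
python3 -m crank '[[0,0,0,0,-0.2],[0,0,0,0,0.1],[0,0,0,0,0.32],[0,0,0,0,0.32],[0,0,0,0,0.32],[0,0,0.7,0,0.32],[0,0,1.5,0,0.32],[0,0,2.3,0,0.32],[0,0,2.6,0,0.32],[0,0,2.6,0,0.32]]'
python3 - <<'E'
from h import *
s=optics.snapshot('side');optics.snapshot('top')
p=np.array([.6086,.2215,.0343]);Rb=frame(np.radians(-3.9),np.pi/6)
for n in ['keeper_grip','latch','keeper']:
  for c in ['side','top']:
    for f in (['l'] if n=='keeper_grip' else ['s']):
      r=(optics.landmark_of if f=='l' else optics.search_frame)(n,c)
      print(n,c,[(round(float(x['p']),2),np.round(x['xyz'],3).tolist(),((x['xyz']-p)@Rb*1000).round().tolist()) for x in r[:2]])
kg=np.array([.5015,.131,.138])
out=[]
for d in (0,24):
    im,k,off=crop(s,proj(s,kg)[0],26,gain=1.4)
    if d: box(im,s,kg-Rb[:,0]*d/1000,Rb,(-13,-18,-26),(13,18,15),(0,255,0),k,off)
    out.append(im)
cv2.imwrite('pics/k2.png',np.hstack(out)[:,:,::-1]);print(manip.state()['tool_pos'])
E
```

```text
clock: 7.55
tool_pos: [0.4839, 0.138, 0.2201]
tcp_rot: [-2.195, 0.071, 2.178]
contact_force: [1.1, -0.9, 0.3]
grip_width: 0.662
keeper_grip side [(0.73, [0.481, 0.133, 0.131], [-56.0, -97.0, 144.0])]
keeper_grip top [(0.38, [0.655, -0.063, 0.153], [116.0, -280.0, 70.0])]
latch side [(0.68, [0.536, 0.145, 0.104], [-23.0, -81.0, 94.0])]
latch top []
keeper side [(0.95, [0.488, 0.142, 0.118], [-57.0, -87.0, 130.0]), (0.31, [0.737, -0.233, 0.065], [153.0, -444.0, -53.0])]
keeper top [(0.3, [0.547, 0.097, 0.093], [-17.0, -129.0, 77.0])]
[0.48070109 0.13726593 0.21390402]
```

View pics/k2.png

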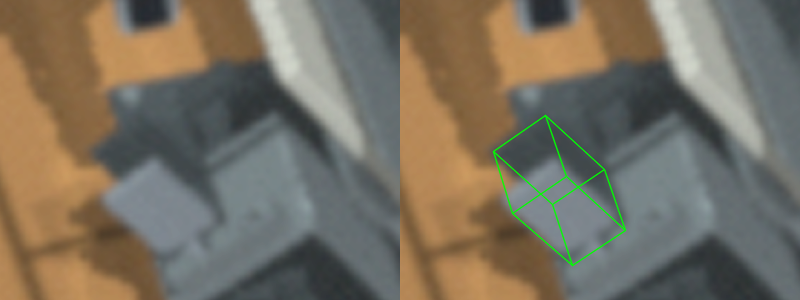

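```bash
python3 - <<'E'
from h import *
s=optics.snapshot('side')
a=cv2.imread('pics/a.png')[:420]; b=s['image'][:,:,::-1].copy()
Rb=frame(np.radians(-3.9),np.pi/6);kg=np.array([.5015,.131,.138])
c0=proj(s,kg+Rb@[0,-.018,-.004])[0].round().astype(int)
t=a[c0[1]-9:c0[1]+10,c0[0]-9:c0[0]+10]
up=lambda i:cv2.resize(i,None,fx=4,fy=4,interpolation=cv2.INTER_CUBIC)
reg=b[c0[1]-25:c0[1]+40,c0[0]-35:c0[0]+30]
m=cv2.matchTemplate(up(reg),up(t),cv2.TM_CCOEFF_NORMED);_,v,_,l=cv2.minMaxLoc(m)
print('shift',l[0]/4-26,l[1]/4-16,v)
for d in (20,22,24,26,28,33):
  for y in (0,7): print(d,y,(proj(s,kg+Rb@[-d/1000,-.018+y/1000,-.004])[0]-proj(s,kg+Rb@[0,-.018,-.004])[0]).round(2))
E
```

```text
shift -9.75 4.75 0.7772536277770996
20 0 [-7.17  4.8 ]
20 7 [-7.87  2.69]
22 0 [-7.88  5.28]
22 7 [-8.58  3.17]
24 0 [-8.59  5.75]
24 7 [-9.29  3.65]
26 0 [-9.31  6.23]
26 7 [-9.99  4.12]
28 0 [-10.02   6.71]
28 7 [-10.7   4.6]
33 0 [-11.8   7.9]
33 7 [-12.47   5.78]
```

```bash
python3 -m crank '[[-0.5,-4,0.5,18,0.32],[-1,-4,0.5,18,0.32],[-1,-4,0.5,18,0.32],[-1,-4,0.5,18,0.32],[-1,-4,0.5,18,0.32],[-1,-4,0.5,18,0.32],[-1,-4,0.5,18,0.32],[-1,-4,0.5,18,0.32],[-1,-4,0.5,18,0.32],[-1,-4,0.5,18,0.32]]'
python3 - <<'E'
from h import *
kg=np.array([.5015,.131,.138]);Rb=frame(np.radians(-3.9),np.pi/6);p=np.array([.6086,.2215,.0343])
out=[]
for c in ('top','side'):
    s=optics.snapshot(c);cv2.imwrite('pics/raw_%s.png'%c,s['image'][:,:,::-1])
    for n in ('keeper_grip',):
      r=optics.landmark_of(n,c);print(n,c,[(round(float(x['p']),2),((x['xyz']-p)@Rb*1000).round().tolist()) for x in r[:2]])
    for ov in (0,1):
        im,k,off=crop(s,proj(s,kg+[-.01,0,0])[0],22,gain=1.4)
        if ov: box(im,s,kg-Rb[:,0]*.024,Rb,(-13,-18,-26),(13,18,15),(0,255,0),k,off)
        out.append(im)
cv2.imwrite('pics/k3.png',np.vstack([np.hstack(out[:2]),np.hstack(out[2:])])[:,:,::-1])
E
```

```text
clock: 8.83
tool_pos: [0.4412, -0.0228, 0.2349]
tcp_rot: [1.529, 0.965, -1.53]
contact_force: [-0.2, 0.2, 0.6]
grip_width: 0.665
keeper_grip top [(0.64, [-61.0, -96.0, 139.0])]
keeper_grip side [(0.59, [-60.0, -100.0, 143.0])]
```

View pics/k3.png

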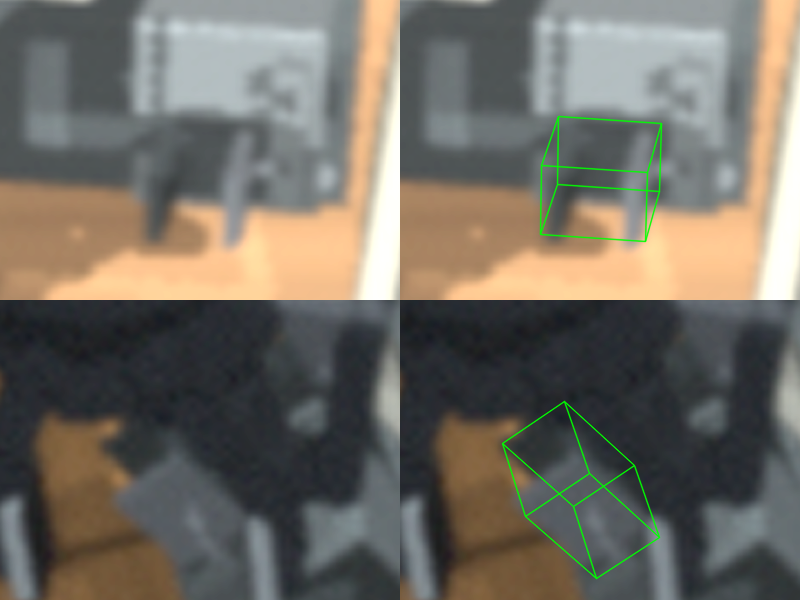

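```bash
python3 - <<'E'
from h import *
s=optics.snapshot('top')
p=np.array([.6086,.2215,.0343]);R=frame(np.radians(-3.9),np.pi/6)
kg=(np.array([.5015,.131,.138])-p)@R*1000;print(kg)
out=[]
for img,dx in ((cv2.imread('pics/a.png')[420:],0),(cv2.imread('pics/raw_top.png'),24)):
    x0,y0,z=kg[0]-dx,kg[1],kg[2]+15
    C=np.array([[x0+25,y0+35,z],[x0+25,y0-35,z],[x0-30,y0-35,z],[x0-30,y0+35,z]])
    src=proj(s,p+C/1000@R.T).astype(np.float32);k=5.6
    dst=np.float32([[0,0],[70*k,0],[70*k,55*k],[0,55*k]])
    H=cv2.getPerspectiveTransform(src,dst)
    im=cv2.warpPerspective(img,H,(int(70*k),int(55*k)),flags=cv2.INTER_CUBIC);im=np.clip(im*1.5,0,255).astype(np.uint8)
    for y in (-18,18): 
        c=int((35-y)*k);im[::4,c]=(0,0,255)
    for x in (13,-13):
        r=int((25-x)*k);im[r,::4]=(0,255,0)
    out.append(im)
cv2.imwrite('pics/k4.png',np.hstack(out))
E
```

```text
[-35.3558158  -97.57486486 140.1551356 ]
```

View pics/k4.png

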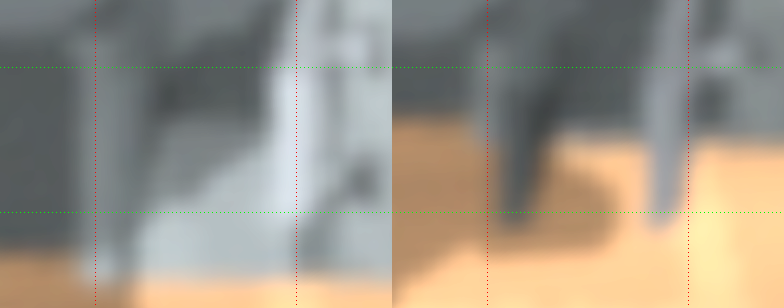

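```bash
python3 - <<'E'
from h import *
s=optics.snapshot('top')
p=np.array([.6086,.2215,.0343]);R=frame(np.radians(-3.9),np.pi/6);kg=np.array([.5005,.1305,.139])
a=cv2.imread('pics/a.png')[420:];b=cv2.imread('pics/raw_top.png')
k=300/44;off=proj(s,kg)[0]-[22*4/3,22]
up=lambda i:cv2.resize(i,None,fx=8,fy=8,interpolation=cv2.INTER_CUBIC)
def match(x0,y0,x1,y1,name,zs):
    (u0,v0),(u1,v1)=[(np.array(q)/k+off).round().astype(int) for q in ((x0,y0),(x1,y1))]
    t=a[v0:v1,u0:u1];reg=b[v0-2:v1+14,u0-6:u1+6]
    m=cv2.matchTemplate(up(reg),up(t),cv2.TM_CCOEFF_NORMED);_,v,_,l=cv2.minMaxLoc(m)
    print(name,'shift',l[0]/8-6,l[1]/8-2,round(v,3))
    c=back(s,((u0+u1)/2,(v0+v1)/2),zs)
    for d in (22,24,26,28,30): print(d,(proj(s,c-R[:,0]*d/1000)[0]-proj(s,c)[0]).round(2),end=' ')
    print()
match(15,30,75,110,'Larm',.105)
match(20,40,130,110,'Larm2',.105)
match(220,120,275,215,'rlug',.15)
match(135,120,190,215,'llug',.15)
E
```

```text
Larm shift -0.25 10.0 0.91
22 [-0.03  8.42] 24 [-0.03  9.18] 26 [-0.03  9.93] 28 [-0.04 10.69] 30 [-0.04 11.45] 
Larm2 shift -0.25 10.0 0.978
22 [-0.06  8.41] 24 [-0.06  9.17] 26 [-0.07  9.93] 28 [-0.07 10.68] 30 [-0.08 11.44] 
rlug shift -1.0 3.5 0.629
22 [-0.23  8.66] 24 [-0.25  9.44] 26 [-0.27 10.22] 28 [-0.29 11.  ] 30 [-0.31 11.78] 
llug shift -2.25 13.0 0.747
22 [-0.15  8.66] 24 [-0.16  9.44] 26 [-0.17 10.23] 28 [-0.19 11.  ] 30 [-0.2  11.78]
```

```bash
python3 - <<'E'
from h import *
st=manip.state();R=Ro.from_rotvec(st['tcp_rot']).as_matrix();y=np.degrees(np.arctan2(R[1,1],R[0,1]))
print(st['tool_pos'],y,(-93.8-y)/5,(np.array([.4805,.136,.21])-st['tool_pos'])/.04,st['clock'])
E
```

```text
[ 0.44134323 -0.02260267  0.23515187] -26.051224051253055 -13.549755189749387 [ 0.97891924  3.96506666 -0.62879675] 9.1333
```

```bash
python3 -m crank '[[0.98,2,0,-13.55,0.32],[0.98,3.97,-0.3,-13.55,0.32],[0.98,3.97,-0.63,-13.55,0.32],[0.98,3.97,-0.63,-13.55,0.32],[0.98,3.97,-0.63,-13.55,0.32],[0.98,3.97,-0.63,-13.55,0.32],[0.98,3.97,-0.63,-13.55,0.32],[0.98,3.97,-0.63,-13.55,0.32],[0.98,3.97,-0.63,-13.55,0.32],[0.98,3.97,-0.63,-13.55,0.32]]'
python3 -m crank '[[0,0,-0.6,-0.3,0.32],[0,0,-1.1,0,0.32],[0,0,-1.6,0,0.32],[0,0,-2,0,0.32],[0,0,-2.3,0,0.32],[0,0,-2.3,0,0.32],[0,0,-2.3,0,0.32]]'
python3 - <<'E'
from h import *
st=manip.state();R=Ro.from_rotvec(st['tcp_rot']).as_matrix();y=np.degrees(np.arctan2(R[1,1],R[0,1]));print(y,st['tool_pos'])
E
```

```text
clock: 9.97
tool_pos: [0.4805, 0.1364, 0.2099]
tcp_rot: [-2.185, 0.078, 2.186]
contact_force: [-0.6, -0.5, 0.2]
grip_width: 0.656
clock: 10.55
tool_pos: [0.4802, 0.1361, 0.1178]
tcp_rot: [-2.188, 0.07, 2.191]
contact_force: [-0.1, -0.1, -0.0]
grip_width: 0.659
-93.65557010585259 [0.48021411 0.13611614 0.11776988]
```

```bash
python3 -m crank '[[0,0,0,0,0],[0,0,0,0,-0.5],[0,0,0,0,-0.5],[0,0,0,0,-0.5],[0,0,0,0,-0.5],[0.02,0,0.01,0,-0.5],[0.048,-0.003,0.028,0,-0.5],[0.048,-0.003,0.028,0,-0.5]]'
```

```text
clock: 11.22
tool_pos: [0.4826, 0.1354, 0.1209]
tcp_rot: [-2.19, 0.071, 2.189]
contact_force: [-7.3, -2.6, 8.6]
grip_width: 0.311
```

```bash
python3 -m crank '[[0,0,0,0,-0.35],[0,0,0,0,-0.3],[0,0,0,0,-0.25],[0,0,0,0,-0.2],[0,0,0,0,-0.1],[0,0,0,0,0.1],[0,0,0,0,0.32],[0,0,1,0,0.32],[0,0,2,0,0.32],[0,0,2.5,0,0.32]]'
python3 -m crank '[[-0.5,-2,0,10,0.32],[-1,-4,0.5,10,0.32],[-1,-5,0.5,10,0.32],[-1,-5,0.5,10,0.32],[-1,-5,0.5,10,0.32],[-1,-5,0.5,10,0.32],[-1,-5,0.5,10,0.32],[-1,-5,0.5,10,0.32]]'
python3 - <<'E'
from h import *
s=optics.snapshot('top');cv2.imwrite('pics/raw_top2.png',s['image'][:,:,::-1])
p=np.array([.6086,.2215,.0343]);R=frame(np.radians(-3.9),np.pi/6);kg=np.array([.5005,.1305,.139])
k=300/44;off=proj(s,kg)[0]-[22*4/3,22]
up=lambda i:cv2.resize(i,None,fx=8,fy=8,interpolation=cv2.INTER_CUBIC)
A=cv2.imread('pics/a.png')[420:];B=cv2.imread('pics/raw_top.png');C=cv2.imread('pics/raw_top2.png')
def match(a,b,x0,y0,x1,y1,name,lo,hi):
    (u0,v0),(u1,v1)=[(np.array(q)/k+off).round().astype(int) for q in ((x0,y0),(x1,y1))]
    t=a[v0:v1,u0:u1];reg=b[v0-lo:v1+hi,u0-6:u1+6]
    m=cv2.matchTemplate(up(reg),up(t),cv2.TM_CCOEFF_NORMED);_,v,_,l=cv2.minMaxLoc(m)
    print(name,'shift',l[0]/8-6,l[1]/8-lo,round(v,3))
match(A,C,20,40,130,110,'Larm 0->2',2,14)
match(B,C,20,100,130,180,'Larm 1->2',5,5)
match(B,C,215,180,275,290,'rlug 1->2',5,5)
match(B,C,130,180,205,290,'llug 1->2',5,5)
out=[]
for img,dx in ((B,24),(C,24)):
    x0,y0,z=-35.4-dx,-97.6,155
    Q=np.array([[x0+25,y0+35,z],[x0+25,y0-35,z],[x0-30,y0-35,z],[x0-30,y0+35,z]])
    kk=5.6;H=cv2.getPerspectiveTransform(proj(s,p+Q/1000@R.T).astype(np.float32),np.float32([[0,0],[70*kk,0],[70*kk,55*kk],[0,55*kk]]))
    out.append(np.clip(cv2.warpPerspective(img,H,(392,308),flags=cv2.INTER_CUBIC)*1.5,0,255).astype(np.uint8))
cv2.imwrite('pics/k5.png',np.hstack(out))
E
```

```text
clock: 12.05
tool_pos: [0.4843, 0.1367, 0.2247]
tcp_rot: [-2.195, 0.067, 2.182]
contact_force: [0.4, -0.5, 0.6]
grip_width: 0.661
clock: 12.72
tool_pos: [0.4428, -0.0654, 0.2404]
tcp_rot: [1.743, 0.749, -1.739]
contact_force: [1.1, 0.1, -0.4]
grip_width: 0.656
Larm 0->2 shift -0.375 9.375 0.931
Larm 1->2 shift -0.125 -0.625 0.962
rlug 1->2 shift -6.0 -0.875 0.826
llug 1->2 shift -0.125 -0.375 0.869
```

View pics/k5.png

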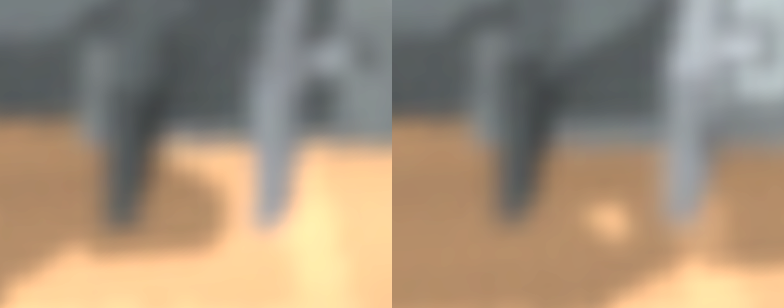

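```bash
cat > d.py <<'E'
from h import *
import sys
st=manip.state();R=Ro.from_rotvec(st['tcp_rot']).as_matrix();y=np.degrees(np.arctan2(R[1,1],R[0,1]))
v=[float(a) for a in sys.argv[1:]]
print('t',round(st['clock'],2),'tcp',st['tool_pos'].round(4),'yaw',round(float(y),1),'F',st['contact_force'].round(1),'M',st['moment'].round(2),'w',round(float(st['grip_width']),3))
if v: print('units',((np.array(v[:3])-st['tool_pos'])/.04).round(3),round((v[3]-float(y))/5,2))
E
python3 d.py .5579 .2069 .2 -3.9
```

```text
t 12.77 tcp [ 0.4429 -0.0648  0.2402] yaw -43.1 F [-0.4  0.8 -0.3] M [ 0.05 -0.05 -0.  ] w 0.658
units [ 2.875  6.792 -1.006] 7.84
```

```bash
python3 -m crank '[[0.8,2,0,7.84,0],[2,4.5,0,7.84,-0.05],[2.87,6.79,-0.3,7.84,-0.05],[2.87,6.79,-1,7.84,-0.05],[2.87,6.79,-1,7.84,-0.05],[2.87,6.79,-1,7.84,-0.05],[2.87,6.79,-1,7.84,-0.05],[2.87,6.79,-1,7.84,-0.05],[2.87,6.79,-1,7.84,-0.05],[2.87,6.79,-1,7.84,-0.05]]'
python3 - <<'E'
from h import *
p=np.array([.6086,.2215,.0343]);R=frame(np.radians(-3.9),np.pi/6);out=[]
T=manip.state()['tool_pos']
for c in ('side','top'):
    s=optics.snapshot(c)
    im,k,off=crop(s,proj(s,[.555,.2,.12])[0],38,gain=1.3)
    box(im,s,p,R,(-8,-56,0),(2,74,105),(255,0,0),k,off)
    q=((proj(s,T)[0]-off)*k).astype(int);cv2.circle(im,tuple(int(v) for v in q),3,(0,255,0),-1)
    for n in ('plate_center','lip'): 
        r=optics.landmark_of(n,c);print(n,c,[(round(float(x['p']),2),((x['xyz']-p)@R*1000).round().tolist()) for x in r[:2]])
    out.append(im)
cv2.imwrite('pics/p1.png',np.hstack(out)[:,:,::-1])
E
python3 d.py .5579 .2069 .106 -3.9
```

```text
clock: 13.6
tool_pos: [0.5571, 0.2081, 0.1992]
tcp_rot: [1.265, 1.172, -1.266]
contact_force: [0.1, -0.2, -0.5]
grip_width: 0.477
plate_center side [(0.69, [-4.0, 6.0, 57.0]), (0.57, [-230.0, 44.0, 96.0])]
lip side [(0.87, [1.0, 43.0, 115.0]), (0.38, [149.0, -435.0, -83.0])]
plate_center top []
lip top [(0.88, [2.0, 45.0, 113.0]), (0.31, [-52.0, -105.0, 112.0])]
t 13.9 tcp [0.5576 0.2066 0.2002] yaw -4.5 F [0.6 0.9 0.4] M [-0.    0.02  0.03] w 0.471
units [ 0.008  0.008 -2.354] 0.12
```

View pics/p1.png

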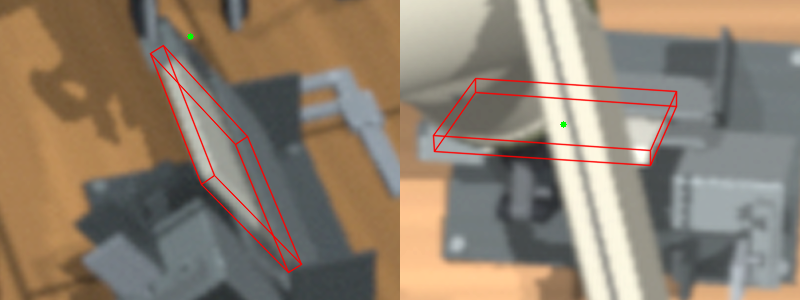

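```bash
python3 -m crank '[[0,0.05,-0.7,0.1,-0.05],[0,0.05,-1.4,0.1,-0.05],[0,0.05,-1.9,0.1,-0.05],[0,0.05,-2.2,0.1,-0.05],[0,0.05,-2.35,0.1,-0.05],[0,0.05,-2.35,0.1,-0.05],[0,0.05,-2.35,0.1,-0.05]]'; python3 d.py
```

```text
clock: 14.48
tool_pos: [0.558, 0.2096, 0.1063]
tcp_rot: [1.26, 1.175, -1.258]
contact_force: [0.5, 0.4, 0.3]
grip_width: 0.474
t 14.48 tcp [0.558  0.2096 0.1063] yaw -3.9 F [0.5 0.4 0.3] M [ 0.01 -0.01 -0.04] w 0.474
```

```bash
python3 -m crank '[[0,0,0,0,-0.3],[0,0,0,0,-0.4],[0,0,0,0,-0.5],[0,0,0,0,-0.5],[0,0,0,0,-0.5]]'; python3 -m crank '[[0,0,0,0,-0.6],[0,0,0,0,-0.7],[0,0,0,0,-0.8],[0,0,0,0,-0.8],[0,0,0,0,-0.8]]';python3 d.py
```

```text
clock: 14.9
tool_pos: [0.5583, 0.2099, 0.1064]
tcp_rot: [1.261, 1.175, -1.257]
contact_force: [1.7, 0.3, 4.5]
grip_width: 0.249
clock: 15.32
tool_pos: [0.5594, 0.2099, 0.1073]
tcp_rot: [1.262, 1.173, -1.255]
contact_force: [3.3, -0.9, 7.3]
grip_width: 0.189
t 15.32 tcp [0.5594 0.2099 0.1073] yaw -3.9 F [ 3.3 -0.9  7.3] M [-0.16 -1.02 -0.02] w 0.189
```

```bash
python3 -m crank '[[-0.025,0.01,0.045,0,-0.8],[-0.05,0.01,0.09,0,-0.8],[-0.075,0.02,0.13,0,-0.8],[-0.1,0.02,0.17,0,-0.8],[-0.1,0.02,0.17,0,-0.8]]'; python3 d.py; python3 - <<'E'
from h import *
p=np.array([.6086,.2215,.0343]);R=frame(np.radians(-3.9),np.pi/6)
for c in ('side','top'):
    s=optics.snapshot(c);cv2.imwrite('pics/l1_%s.png'%c,s['image'][:,:,::-1])
    for n in ('plate_center','plate'):
        r=optics.landmark_of(n,c);print(n,c,[(round(float(x['p']),2),((x['xyz']-p)@R*1000).round().tolist()) for x in r[:2]])
E
```

```text
clock: 15.73
tool_pos: [0.5557, 0.2103, 0.1133]
tcp_rot: [1.262, 1.172, -1.255]
contact_force: [9.0, -1.3, -0.4]
grip_width: 0.19
t 15.73 tcp [0.5557 0.2103 0.1133] yaw -3.9 F [ 9.  -1.3 -0.4] M [-0.33 -1.96 -0.16] w 0.19
plate_center side [(0.86, [-4.0, 12.0, 62.0]), (0.76, [-228.0, 45.0, 98.0])]
plate side [(0.62, [-221.0, 93.0, 98.0]), (0.6, [-2.0, 7.0, 6.0])]
plate_center top [(0.28, [-2.0, -80.0, 26.0])]
plate top [(0.53, [-227.0, 95.0, 94.0]), (0.26, [-31.0, -568.0, 22.0])]
```

```bash
cat > tilt.py <<'E'
from h import *
import sys
p=np.array([.6086,.2215,.0343]);R=frame(np.radians(-3.9),np.pi/6)
def corners(yl,zl,th,xs=-8,lean=0):  # top-left corner (yl,zl) in slot; returns TL,TR,BR,BL front face
    c,s_=np.cos(th),np.sin(th);r=np.array([-c,s_]);d=np.array([-s_,-c])
    TL=np.array([yl,zl]);pts=[TL,TL+130*r,TL+130*r+105*d,TL+105*d]
    return np.array([p+R@np.array([xs,a,b])/1000 for a,b in pts])
if __name__=='__main__':
    s=optics.snapshot('side')
    r=optics.outline_of('plate','side')
    for x in r[:3]:
        m=x['pixels'].astype(np.uint8);cs,_=cv2.findContours(m,cv2.RETR_EXTERNAL,cv2.CHAIN_APPROX_NONE)
        c=max(cs,key=cv2.contourArea);print(round(float(x['p']),2),int(m.sum()),cv2.approxPolyDP(c,2.0,True)[:,0].tolist())
    for th in (0,5,10,15,20): print(th,proj(s,corners(75,105*np.cos(np.radians(th)),np.radians(th))).round().tolist(),'back',proj(s,corners(75,105*np.cos(np.radians(th)),np.radians(th),2)).round().tolist())
    print('lift8',proj(s,corners(75,113,0)).round().tolist())
E
python3 tilt.py
```

```text
0.79 175 [[235, 132], [236, 150], [254, 170], [246, 149], [242, 150], [239, 147]]
0.69 1516 [[185, 166], [178, 164], [137, 169], [136, 197], [142, 199], [186, 193]]
0 [[225.0, 125.0], [238.0, 158.0], [260.0, 180.0], [247.0, 148.0]] back [[228.0, 123.0], [241.0, 156.0], [263.0, 178.0], [250.0, 146.0]]
5 [[225.0, 125.0], [235.0, 155.0], [259.0, 181.0], [247.0, 150.0]] back [[228.0, 123.0], [239.0, 153.0], [262.0, 178.0], [250.0, 148.0]]
10 [[225.0, 125.0], [233.0, 153.0], [257.0, 180.0], [248.0, 152.0]] back [[229.0, 123.0], [236.0, 150.0], [261.0, 178.0], [251.0, 150.0]]
15 [[226.0, 126.0], [230.0, 150.0], [256.0, 180.0], [249.0, 155.0]] back [[229.0, 124.0], [234.0, 147.0], [259.0, 178.0], [252.0, 152.0]]
20 [[226.0, 127.0], [228.0, 147.0], [254.0, 179.0], [250.0, 157.0]] back [[230.0, 124.0], [232.0, 145.0], [257.0, 177.0], [253.0, 155.0]]
lift8 [[223.0, 123.0], [236.0, 156.0], [258.0, 179.0], [245.0, 146.0]]
```

```bash
python3 -m crank '[[-0.025,0.01,0.045,0,-0.8],[-0.05,0.02,0.09,0,-0.8],[-0.075,0.03,0.13,0,-0.8],[-0.075,0.03,0.13,0,-0.8]]'; python3 d.py; python3 tilt.py | head -1
```

```text
clock: 16.47
tool_pos: [0.5535, 0.2109, 0.1175]
tcp_rot: [1.263, 1.17, -1.255]
contact_force: [15.3, -1.2, -8.7]
grip_width: 0.183
t 16.47 tcp [0.5535 0.2109 0.1175] yaw -3.9 F [15.3 -1.2 -8.7] M [-0.59 -3.67 -0.41] w 0.183
0.92 1556 [[185, 165], [138, 169], [135, 197], [142, 199], [186, 193]]
```

```bash
python3 -m crank '[[0,0,0,0,-0.66],[0,0,0,0,-0.64],[0,0,0,0,-0.64]]'; python3 -m crank '[[0,0,0,0,-0.62],[0,0,0,0,-0.62],[0,0,0,0,-0.62]]'; python3 d.py
```

```text
clock: 16.82
tool_pos: [0.5535, 0.2108, 0.1175]
tcp_rot: [1.263, 1.17, -1.255]
contact_force: [14.1, -0.9, -9.3]
grip_width: 0.177
clock: 17.07
tool_pos: [0.5534, 0.2107, 0.1176]
tcp_rot: [1.263, 1.171, -1.255]
contact_force: [14.4, -2.0, -9.4]
grip_width: 0.192
t 17.07 tcp [0.5534 0.2107 0.1176] yaw -4.0 F [14.4 -2.  -9.4] M [-0.63 -3.2  -0.18] w 0.192
```

```bash
python3 -m crank '[[0,0,0,0,-0.60],[0,0,0,0,-0.60],[0,0,0,0,-0.60]]'; python3 -m crank '[[0,0,0,0,-0.58],[0,0,0,0,-0.58],[0,0,0,0,-0.58]]'; python3 d.py; python3 tilt.py | head -2
```

```text
clock: 17.32
tool_pos: [0.5534, 0.2107, 0.1177]
tcp_rot: [1.262, 1.171, -1.255]
contact_force: [14.4, -2.1, -8.0]
grip_width: 0.202
clock: 17.57
tool_pos: [0.5527, 0.211, 0.1177]
tcp_rot: [1.262, 1.172, -1.256]
contact_force: [11.0, -1.3, -4.7]
grip_width: 0.21
t 17.57 tcp [0.5527 0.211  0.1177] yaw -3.9 F [11.  -1.3 -4.7] M [-0.42 -2.14 -0.12] w 0.21
0.82 1500 [[184, 165], [137, 169], [136, 198], [186, 192]]
0.79 340 [[232, 127], [236, 153], [259, 175], [246, 147], [239, 147], [237, 132]]
```

```bash
python3 -m crank '[[0.04,0,0,0,-0.58],[0.06,0,0,0,-0.58],[0.06,0,0,0,-0.58]]'; python3 d.py;  python3 -m crank '[[0,0,0,0,-0.56],[0,0,0,0,-0.56],[0,0,0,0,-0.56]]'; python3 d.py; python3 tilt.py | head -2
```

```text
clock: 17.92
tool_pos: [0.5532, 0.2113, 0.1173]
tcp_rot: [1.259, 1.175, -1.259]
contact_force: [3.0, -1.5, 0.5]
grip_width: 0.212
t 17.92 tcp [0.5532 0.2113 0.1173] yaw -3.9 F [ 3.  -1.5  0.5] M [-0.52 -0.92 -0.11] w 0.212
clock: 18.17
tool_pos: [0.5529, 0.2115, 0.1173]
tcp_rot: [1.259, 1.176, -1.259]
contact_force: [4.7, -3.2, 1.1]
grip_width: 0.218
t 18.17 tcp [0.5529 0.2115 0.1173] yaw -3.9 F [ 4.7 -3.2  1.1] M [-0.5  -0.93 -0.06] w 0.218
0.93 409 [[232, 126], [231, 135], [235, 152], [259, 175], [247, 147], [239, 145], [237, 130]]
0.63 1495 [[185, 165], [182, 163], [139, 170], [136, 198], [186, 192]]
```

```bash
cat > pc.py <<'E'
from h import *
p=np.array([.6086,.2215,.0343]);R=frame(np.radians(-3.9),np.pi/6)
for c in ('side','top','side'):
    optics.snapshot(c)
    for n in ('plate_center','plate'):
        r=[x for x in optics.landmark_of(n,c) if x['xyz'][2]>.025 and x['p']>.3];print(n,c,[(round(float(x['p']),2),np.round(x['xyz'],3).tolist(),((x['xyz']-p)@R*1000).round(1).tolist()) for x in r[:2]])
E
python3 pc.py; python3 d.py
```

```text
plate_center side [(0.59, [0.574, 0.237, 0.089], [-3.4, 12.7, 65.6])]
plate side [(0.67, [0.6, 0.226, 0.041], [-4.5, 4.2, 10.7]), (0.48, [0.745, -0.037, 0.053], [142.6, -249.0, -61.2])]
plate_center top []
plate top []
plate_center side [(0.88, [0.575, 0.236, 0.085], [-4.5, 11.9, 61.6])]
plate side [(0.8, [0.601, 0.226, 0.042], [-3.0, 3.4, 11.2])]
t 18.72 tcp [0.5528 0.2116 0.1173] yaw -3.9 F [ 4.6 -2.6  0.3] M [-0.48 -0.89 -0.1 ] w 0.223
```

```bash
python3 -m crank '[[0.03,-0.08,0,0,-0.62],[0.03,-0.15,0,0,-0.64],[0.03,-0.15,0,0,-0.66],[0.0,-0.15,0.06,0,-0.66],[-0.03,-0.15,0.12,0,-0.66],[-0.05,-0.15,0.17,0,-0.66],[-0.05,-0.15,0.17,0,-0.66]]'; python3 d.py; python3 pc.py
```

```text
clock: 19.3
tool_pos: [0.5516, 0.2062, 0.124]
tcp_rot: [1.261, 1.176, -1.257]
contact_force: [8.5, 1.8, -6.0]
grip_width: 0.18
t 19.3 tcp [0.5516 0.2062 0.124 ] yaw -3.9 F [ 8.5  1.8 -6. ] M [ 0.2  -2.15 -0.17] w 0.18
plate_center side [(0.79, [0.574, 0.227, 0.092], [-1.4, 3.2, 67.0])]
plate side [(0.7, [0.599, 0.217, 0.043], [-3.9, -5.2, 12.0])]
plate_center top []
plate top []
plate_center side [(0.76, [0.573, 0.224, 0.091], [-2.3, 0.5, 67.1])]
plate side [(0.83, [0.598, 0.216, 0.043], [-4.4, -5.8, 13.0])]
```

```bash
python3 -m crank '[[0.03,0,0,0,-0.62],[0.03,0,0,0,-0.62],[0.02,0,0.05,0,-0.62],[0.0,0,0.1,0,-0.62],[-0.02,0,0.15,0,-0.62],[-0.03,0,0.2,0,-0.62],[-0.03,0,0.2,0,-0.62]]'; python3 d.py; python3 pc.py
```

```text
clock: 20.33
tool_pos: [0.5489, 0.206, 0.1314]
tcp_rot: [1.259, 1.178, -1.26]
contact_force: [4.6, 2.5, -5.2]
grip_width: 0.191
t 20.33 tcp [0.5489 0.206  0.1314] yaw -3.9 F [ 4.6  2.5 -5.2] M [ 0.27 -0.87 -0.18] w 0.191
plate_center side [(0.68, [0.572, 0.221, 0.094], [-2.3, -3.4, 70.0])]
plate side [(0.82, [0.598, 0.207, 0.048], [-1.0, -15.2, 17.0])]
plate_center top []
plate top [(0.53, [0.6, 0.212, 0.049], [0.6, -10.2, 17.1]), (0.41, [0.612, 0.22, 0.038], [4.7, -1.2, 1.1])]
plate_center side [(0.89, [0.573, 0.222, 0.098], [1.1, -1.7, 73.1])]
plate side [(0.78, [0.596, 0.203, 0.046], [-4.0, -18.9, 15.8]), (0.57, [0.744, -0.04, 0.05], [140.2, -251.2, -63.4])]
```

```bash
python3 -m crank '[[0.01,0,0.05,0,-0.62],[-0.01,0.01,0.1,0,-0.62],[-0.03,0.02,0.15,0,-0.62],[-0.05,0.03,0.2,0,-0.62],[-0.06,0.04,0.23,0,-0.62],[-0.06,0.04,0.23,0,-0.62]]'; python3 d.py; python3 pc.py
```

```text
clock: 21.28
tool_pos: [0.547, 0.2073, 0.142]
tcp_rot: [1.259, 1.176, -1.259]
contact_force: [0.5, 0.4, -0.2]
grip_width: 0.19
t 21.28 tcp [0.547  0.2073 0.142 ] yaw -3.9 F [ 0.5  0.4 -0.2] M [-0.03 -0.   -0.04] w 0.19
plate_center side [(0.83, [0.57, 0.213, 0.09], [-4.6, -11.1, 67.0])]
plate side []
plate_center top [(0.53, [0.573, 0.213, 0.09], [-2.7, -11.2, 65.3])]
plate top [(0.52, [0.6, 0.195, 0.046], [0.1, -26.9, 13.5])]
plate_center side [(0.69, [0.571, 0.21, 0.091], [-3.6, -14.5, 67.8]), (0.44, [0.748, -0.041, 0.048], [142.4, -252.4, -66.6])]
plate side [(0.84, [0.598, 0.192, 0.048], [-1.1, -30.3, 16.0])]
```

```bash
python3 -m crank '[[0,0,0,0,-0.3],[0,0,0,0,-0.05],[0,0,0,0,-0.05],[0,0,0.4,0,-0.05],[0.1,0.3,0.6,0,-0.05],[0.22,0.6,0.6,0,-0.05],[0.22,0.6,0.6,0,-0.05]]'; python3 pc.py; python3 d.py .5561 .2311 .113 -3.9
```

```text
clock: 22.32
tool_pos: [0.5569, 0.2329, 0.1663]
tcp_rot: [1.261, 1.176, -1.256]
contact_force: [-0.1, 0.0, 0.0]
grip_width: 0.475
plate_center side [(0.76, [0.571, 0.213, 0.092], [-2.7, -11.3, 68.5])]
plate side [(0.6, [0.597, 0.195, 0.046], [-2.4, -27.1, 15.5])]
plate_center top [(0.6, [0.569, 0.204, 0.088], [-6.2, -19.6, 65.6])]
plate top [(0.72, [0.6, 0.2, 0.046], [-0.0, -21.5, 14.1])]
plate_center side [(0.92, [0.571, 0.212, 0.093], [-2.3, -12.5, 69.0])]
plate side [(0.68, [0.597, 0.195, 0.046], [-2.7, -27.3, 14.5])]
t 22.77 tcp [0.5558 0.2308 0.165 ] yaw -3.9 F [ 0.6  0.1 -1. ] M [ 0.02  0.03 -0.01] w 0.476
units [ 0.009  0.007 -1.3  ] 0.0
```

```bash
python3 -m crank '[[0,0,-0.5,0,-0.05],[0,0,-0.9,0,-0.05],[0,0,-1.2,0,-0.05],[0,0,-1.3,0,-0.05],[0,0,-1.3,0,-0.05]]'; python3 d.py; python3 -m crank '[[0,0,0,0,-0.3],[0,0,0,0,-0.4],[0,0,0,0,-0.5],[0,0,0,0,-0.58],[0,0,0,0,-0.66],[0,0,0,0,-0.66],[0,0,0,0,-0.66]]'; python3 d.py
```

```text
clock: 23.18
tool_pos: [0.5549, 0.2308, 0.1116]
tcp_rot: [1.257, 1.177, -1.262]
contact_force: [-0.3, -0.0, 0.0]
grip_width: 0.474
t 23.18 tcp [0.5549 0.2308 0.1116] yaw -3.9 F [-0.3 -0.   0. ] M [0.05 0.03 0.04] w 0.474
clock: 23.77
tool_pos: [0.5588, 0.2314, 0.1163]
tcp_rot: [1.264, 1.172, -1.254]
contact_force: [2.8, -1.7, 6.9]
grip_width: 0.19
t 23.77 tcp [0.5588 0.2314 0.1163] yaw -3.9 F [ 2.8 -1.7  6.9] M [-0.44 -1.11 -0.29] w 0.19
```

```bash
python3 -m crank '[[-0.03,0,0.06,0,-0.7],[-0.05,-0.12,0.1,0,-0.7],[-0.08,-0.26,0.14,0,-0.7],[-0.1,-0.4,0.18,0,-0.7],[-0.13,-0.54,0.21,0,-0.7],[-0.15,-0.67,0.24,0,-0.7],[-0.15,-0.67,0.24,0,-0.7]]'; python3 d.py;python3 pc.py
```

```text
clock: 24.35
tool_pos: [0.5545, 0.2053, 0.1267]
tcp_rot: [1.267, 1.171, -1.249]
contact_force: [9.5, 3.0, 2.9]
grip_width: 0.176
t 24.35 tcp [0.5545 0.2053 0.1267] yaw -3.9 F [9.5 3.  2.9] M [ 0.96 -2.5   0.18] w 0.176
plate_center side [(0.62, [0.569, 0.188, 0.102], [1.4, -36.5, 77.4]), (0.33, [0.59, 0.143, 0.055], [-0.8, -79.3, 24.1])]
plate side [(0.97, [0.591, 0.174, 0.051], [-4.1, -48.5, 21.5])]
plate_center top [(0.65, [0.568, 0.186, 0.098], [-1.5, -37.7, 74.0])]
plate top [(0.78, [0.594, 0.176, 0.052], [-1.1, -46.1, 21.4])]
plate_center side [(0.77, [0.568, 0.187, 0.104], [1.3, -37.4, 79.3])]
plate side [(0.62, [0.591, 0.173, 0.053], [-2.9, -49.9, 22.8])]
```

```bash
python3 -m crank '[[0.04,-0.05,0.05,0,-0.75],[0.05,-0.1,0.15,0,-0.75],[0.07,-0.1,0.3,0,-0.75],[0.1,-0.1,0.5,0,-0.75],[0.13,-0.1,0.7,0,-0.75],[0.16,-0.1,0.85,0,-0.75],[0.16,-0.1,0.85,0,-0.75]]'; python3 d.py;python3 pc.py
```

```text
clock: 25.38
tool_pos: [0.5595, 0.2005, 0.1602]
tcp_rot: [1.264, 1.171, -1.253]
contact_force: [2.8, -2.0, 3.8]
grip_width: 0.137
t 25.38 tcp [0.5595 0.2005 0.1602] yaw -3.9 F [ 2.8 -2.   3.8] M [-0.28 -1.19 -0.21] w 0.137
plate_center side []
plate side [(0.67, [0.577, 0.171, 0.073], [-4.5, -52.5, 47.6])]
plate_center top [(0.62, [0.567, 0.183, 0.124], [11.3, -41.4, 96.5]), (0.42, [0.751, -0.226, 0.036], [150.4, -436.4, -84.4])]
plate top [(0.45, [0.582, 0.176, 0.078], [1.4, -46.7, 49.2])]
plate_center side []
plate side [(0.77, [0.578, 0.171, 0.074], [-3.7, -52.9, 47.7])]
```

```bash
python3 -m crank '[[0.05,0,0.2,0,-0.8],[0.1,0,0.4,0,-0.8],[0.15,0,0.6,0,-0.8],[0.2,0,0.9,0,-0.8],[0.2,0,1.3,0,-0.8],[0.2,0,1.8,0,-0.8],[0.2,0,2.2,0,-0.8],[0.2,0,2.4,0,-0.8],[0.2,0,2.4,0,-0.8]]'; python3 d.py;python3 pc.py
```

```text
clock: 26.58
tool_pos: [0.5649, 0.2008, 0.2551]
tcp_rot: [1.261, 1.175, -1.257]
contact_force: [-0.4, 0.8, -1.2]
grip_width: 0.108
t 26.58 tcp [0.5649 0.2008 0.2551] yaw -3.9 F [-0.4  0.8 -1.2] M [-0.02 -0.01  0.02] w 0.108
plate_center side [(0.93, [0.564, 0.183, 0.223], [58.0, -41.4, 184.4])]
plate side [(0.7, [0.744, -0.04, 0.05], [140.6, -251.3, -62.8]), (0.67, [0.563, 0.175, 0.169], [30.7, -49.9, 137.4])]
plate_center top [(0.85, [0.562, 0.185, 0.215], [52.3, -40.0, 178.8])]
plate top [(0.52, [0.56, 0.175, 0.167], [26.9, -50.0, 137.5])]
plate_center side [(0.96, [0.564, 0.183, 0.22], [56.4, -41.4, 181.7])]
plate side [(0.87, [0.563, 0.169, 0.163], [27.8, -55.9, 132.6]), (0.73, [0.503, 0.124, 0.1], [-52.8, -104.2, 106.2])]
```

```bash
python3 -m crank '[[0,0,0.5,0,-0.85],[0,-0.2,1.2,0,-0.85],[-0.05,-0.7,1.5,0.5,-0.85],[-0.1,-1.4,1.5,1.3,-0.85],[-0.2,-2.2,1.5,2.2,-0.85],[-0.3,-3,1.5,3.2,-0.85],[-0.35,-3.8,1.5,4.2,-0.85],[-0.4,-4.6,1.5,5.2,-0.85],[-0.5,-5.4,1.5,6.2,-0.85],[-0.55,-6.2,1.5,7.2,-0.85]]'; python3 -m crank '[[-0.05,-0.8,0,1,-0.85],[-0.1,-1.6,0,2,-0.85],[-0.15,-2.4,0,3,-0.85],[-0.2,-3.2,0,4,-0.85],[-0.25,-4,0,5,-0.85],[-0.3,-4.8,0,6,-0.85],[-0.35,-5.6,0,7,-0.85],[-0.4,-6.3,0,7.9,-0.85],[-0.45,-6.8,0,7.9,-0.85],[-0.5,-7.2,0,7.9,-0.85]]'; python3 d.py .5226 -.3406 .3 71.8
```

```text
clock: 27.87
tool_pos: [0.5417, -0.049, 0.3127]
tcp_rot: [0.784, 1.425, -0.784]
contact_force: [0.7, 0.6, -2.5]
grip_width: 0.096
clock: 28.7
tool_pos: [0.5216, -0.3376, 0.3122]
tcp_rot: [0.253, 1.557, -0.253]
contact_force: [0.8, -0.5, -2.4]
grip_width: 0.099
t 28.7 tcp [ 0.5216 -0.3376  0.3122] yaw 71.5 F [ 0.8 -0.5 -2.4] M [0.03 0.05 0.  ] w 0.099
units [ 0.024 -0.076 -0.306] 0.05
```

```bash
cat > pst.py <<'E'
from h import *
s={c:optics.snapshot(c) for c in ('side','top')}
T=manip.state()['tool_pos']
u=np.array([np.cos(np.radians(71.8)),np.sin(np.radians(71.8)),0]);v=np.array([u[1],-u[0],0]) # u: stand x, v: plate right-end dir
for n in ('stand_seat','plate_center','plate'):
  for c in s:
    for x in [x for x in optics.landmark_of(n,c) if x['p']>.3][:2]:
        P=np.array(x['xyz'])
        if np.linalg.norm((P-[.53,-.34,P[2]]))<.12: print(n,c,round(float(x['p']),2),P.round(4).tolist(),'rel S u,v,z mm',(1000*np.array([(P-[.534,-.338,0])@u,(P-[.534,-.338,0])@v,P[2]])).round(1))
print('T rel',(1000*np.array([(T-[.534,-.338,0])@u,(T-[.534,-.338,0])@v,T[2]])).round(1))
E
python3 pst.py
```

```text
stand_seat side 0.73 [0.536, -0.3357, 0.0343] rel S u,v,z mm [ 2.8  1.2 34.3]
stand_seat top 0.64 [0.5301, -0.3399, 0.0383] rel S u,v,z mm [-3.  -3.1 38.3]
plate_center side 0.79 [0.5364, -0.3437, 0.2777] rel S u,v,z mm [ -4.7   4.1 277.7]
plate_center top 0.67 [0.5382, -0.3449, 0.2791] rel S u,v,z mm [ -5.2   6.1 279.1]
plate side 0.88 [0.5478, -0.3495, 0.2246] rel S u,v,z mm [ -6.6  16.7 224.6]
plate top 0.71 [0.5473, -0.351, 0.2246] rel S u,v,z mm [ -8.2  16.7 224.6]
T rel [ -3.8 -12.  312.1]
```

```bash
python3 -m crank '[[0.05,-0.02,-0.6,0.05,-0.85],[0.095,-0.03,-1.3,0.05,-0.85],[0.095,-0.03,-2,0.05,-0.85],[0.095,-0.03,-2.7,0.05,-0.85],[0.095,-0.03,-3.2,0.05,-0.85],[0.095,-0.03,-3.6,0.05,-0.85],[0.095,-0.03,-3.8,0.05,-0.85],[0.095,-0.03,-3.8,0.05,-0.85],[0.095,-0.03,-3.8,0.05,-0.85]]'; python3 d.py; python3 pst.py
```

```text
clock: 29.85
tool_pos: [0.5264, -0.3364, 0.1614]
tcp_rot: [0.248, 1.556, -0.248]
contact_force: [-0.7, -0.8, -2.9]
grip_width: 0.096
t 29.85 tcp [ 0.5264 -0.3364  0.1614] yaw 71.9 F [-0.7 -0.8 -2.9] M [ 0.03  0.05 -0.01] w 0.096
stand_seat side 0.98 [0.5376, -0.3363, 0.0318] rel S u,v,z mm [ 2.7  2.9 31.8]
stand_seat top 0.65 [0.533, -0.3395, 0.0356] rel S u,v,z mm [-1.7 -0.5 35.6]
plate_center side 0.58 [0.5405, -0.3446, 0.1293] rel S u,v,z mm [ -4.2   8.2 129.3]
plate_center top 0.51 [0.543, -0.3411, 0.1264] rel S u,v,z mm [-1.000e-01  9.500e+00  1.264e+02]
plate side 0.91 [0.5505, -0.346, 0.0755] rel S u,v,z mm [-2.4 18.2 75.5]
plate top 0.49 [0.5523, -0.3432, 0.076] rel S u,v,z mm [ 0.8 19.  76. ]
T rel [ -1.4  -6.8 162.9]
```

```bash
python3 -m crank '[[-0.035,-0.11,0,0,-0.85],[-0.035,-0.11,0,0,-0.85],[-0.035,-0.11,-0.15,0,-0.85],[-0.035,-0.11,-0.3,0,-0.85],[-0.035,-0.11,-0.4,0,-0.85],[-0.035,-0.11,-0.4,0,-0.85]]'; python3 d.py;  python3 -m crank '[[0,0,-0.05,0,-0.85],[0,0,-0.1,0,-0.85],[0,0,-0.15,0,-0.85],[0,0,-0.15,0,-0.85]]'; python3 d.py
```

```text
clock: 30.75
tool_pos: [0.5238, -0.3404, 0.1426]
tcp_rot: [0.25, 1.559, -0.247]
contact_force: [-0.5, 0.0, -2.7]
grip_width: 0.099
t 30.75 tcp [ 0.5238 -0.3404  0.1426] yaw 71.9 F [-0.5  0.  -2.7] M [0.03 0.1  0.01] w 0.099
clock: 31.08
tool_pos: [0.5246, -0.341, 0.1384]
tcp_rot: [0.249, 1.557, -0.248]
contact_force: [-1.0, 0.1, -2.7]
grip_width: 0.099
t 31.08 tcp [ 0.5246 -0.341   0.1384] yaw 71.9 F [-1.   0.1 -2.7] M [ 0.04  0.08 -0.06] w 0.099
```

```bash
python3 -m crank '[[0,0,-0.05,0,-0.85],[0,0,-0.1,0,-0.85],[0,0,-0.15,0,-0.85],[0,0,-0.15,0,-0.85]]'; python3 -m crank '[[0,0,-0.05,0,-0.85],[0,0,-0.1,0,-0.85],[0,0,-0.15,0,-0.85],[0,0,-0.15,0,-0.85]]'; python3 pst.py; python3 d.py
```

```text
clock: 31.42
tool_pos: [0.525, -0.3409, 0.1328]
tcp_rot: [0.249, 1.556, -0.248]
contact_force: [0.9, 2.3, -1.1]
grip_width: 0.101
clock: 31.75
tool_pos: [0.5275, -0.3426, 0.131]
tcp_rot: [0.246, 1.549, -0.251]
contact_force: [3.3, 2.3, 15.4]
grip_width: 0.097
stand_seat side 0.82 [0.5371, -0.3395, 0.0325] rel S u,v,z mm [-0.5  3.4 32.5]
plate_center side 0.71 [0.5444, -0.3479, 0.1] rel S u,v,z mm [ -6.2  13.  100. ]
plate_center top 0.64 [0.544, -0.348, 0.0938] rel S u,v,z mm [-6.4 12.6 93.8]
plate side 0.61 [0.5484, -0.35, 0.0461] rel S u,v,z mm [-6.9 17.4 46.1]
T rel [ -6.4  -4.8 131. ]
t 32.15 tcp [ 0.5274 -0.3426  0.131 ] yaw 71.9 F [ 2.6  2.1 13.6] M [ 0.78 -0.09 -0.09] w 0.1
```

```bash
python3 -m crank '[[0,0,0,0,-0.78],[0,0,0,0,-0.77],[0,0,0,0,-0.76],[0,0,0,0,-0.76]]'; python3 d.py; python3 -m crank '[[0,0,-0.05,0,-0.76],[0,0,-0.1,0,-0.76],[0,0,-0.1,0,-0.76]]'; python3 pst.py; python3 d.py
```

```text
clock: 32.48
tool_pos: [0.5257, -0.342, 0.1282]
tcp_rot: [0.247, 1.554, -0.25]
contact_force: [1.8, -1.0, 0.2]
grip_width: 0.118
t 32.48 tcp [ 0.5257 -0.342   0.1282] yaw 71.9 F [ 1.8 -1.   0.2] M [-0.06 -0.22 -0.05] w 0.118
clock: 32.73
tool_pos: [0.524, -0.3408, 0.1216]
tcp_rot: [0.249, 1.558, -0.248]
contact_force: [0.5, 0.3, -0.3]
grip_width: 0.119
stand_seat side 0.92 [0.5342, -0.338, 0.0323] rel S u,v,z mm [ 0.1  0.2 32.3]
stand_seat top 0.51 [0.5295, -0.3409, 0.0362] rel S u,v,z mm [-4.2 -3.4 36.2]
plate_center side 0.73 [0.5485, -0.3491, 0.091] rel S u,v,z mm [-6.  17.2 91. ]
plate_center top 0.7 [0.5498, -0.3505, 0.0854] rel S u,v,z mm [-6.9 18.9 85.4]
plate side 0.8 [0.5475, -0.351, 0.0369] rel S u,v,z mm [-8.1 16.9 36.9]
plate top 0.75 [0.5512, -0.3455, 0.0343] rel S u,v,z mm [-1.8 18.7 34.3]
T rel [ -5.8  -8.5 121.9]
t 33.13 tcp [ 0.5246 -0.3411  0.1227] yaw 71.9 F [-0.2  0.3  0.5] M [ 0.02  0.03 -0.06] w 0.118
```

```bash
python3 -m crank '[[0,0,0,0,-0.9],[0,0,0,0,-0.9],[0,0,0,0,-0.9],[0,0,0.1,0,-0.9],[-0.1,0.035,0.1,0,-0.9],[-0.2,0.07,0.1,0,-0.9],[-0.3,0.1,0.1,0,-0.9],[-0.42,0.138,0.1,0,-0.9],[-0.42,0.138,0.1,0,-0.9],[-0.42,0.138,0.08,0,-0.9]]'; python3 pst.py; python3 d.py
```

```text
clock: 33.97
tool_pos: [0.5076, -0.3356, 0.1261]
tcp_rot: [0.249, 1.556, -0.249]
contact_force: [1.2, -0.4, -3.1]
grip_width: 0.106
stand_seat side 0.71 [0.536, -0.3405, 0.0348] rel S u,v,z mm [-1.8  2.7 34.8]
stand_seat top 0.41 [0.5287, -0.3438, 0.0385] rel S u,v,z mm [-7.2 -3.2 38.5]
plate_center side 0.78 [0.5319, -0.3453, 0.0926] rel S u,v,z mm [-7.6  0.3 92.6]
plate_center top 0.71 [0.5309, -0.343, 0.0907] rel S u,v,z mm [-5.7 -1.4 90.7]
plate side 0.93 [0.5353, -0.3486, 0.0391] rel S u,v,z mm [-9.7  4.5 39.1]
plate top 0.58 [0.5333, -0.3435, 0.0376] rel S u,v,z mm [-5.4  1.1 37.6]
T rel [ -5.9 -25.6 125.9]
t 34.37 tcp [ 0.508  -0.3357  0.126 ] yaw 71.9 F [-0.3  0.1 -3.5] M [0.03 0.06 0.02] w 0.1
```

```bash
python3 -m crank '[[0,0,-0.05,0,-0.9],[0,0,-0.09,0,-0.78],[0,0,-0.09,0,-0.74],[0,0,-0.09,0,-0.72],[0,0,-0.09,0,-0.72]]'; python3 d.py; python3 -m crank '[[-0.02,-0.06,0,0,-0.7],[-0.04,-0.12,0,0,-0.68],[-0.06,-0.18,0,0,-0.66],[-0.08,-0.24,0,0,-0.64],[-0.08,-0.24,0,0,-0.64]]'; python3 pst.py; python3 d.py
```

```text
clock: 34.78
tool_pos: [0.5081, -0.3359, 0.1227]
tcp_rot: [0.248, 1.556, -0.249]
contact_force: [-0.7, -0.2, -1.5]
grip_width: 0.141
t 34.78 tcp [ 0.5081 -0.3359  0.1227] yaw 71.9 F [-0.7 -0.2 -1.5] M [ 0.02 -0.   -0.  ] w 0.141
clock: 35.2
tool_pos: [0.5045, -0.3459, 0.1225]
tcp_rot: [0.249, 1.556, -0.249]
contact_force: [-0.3, -1.6, 1.3]
grip_width: 0.182
stand_seat side 0.74 [0.5352, -0.34, 0.0311] rel S u,v,z mm [-1.5  1.8 31.1]
stand_seat top 0.58 [0.5314, -0.3416, 0.0389] rel S u,v,z mm [-4.2 -1.3 38.9]
plate_center side 0.97 [0.5294, -0.3497, 0.0906] rel S u,v,z mm [-12.6  -0.7  90.6]
plate_center top 0.75 [0.5362, -0.3502, 0.0856] rel S u,v,z mm [-10.9   5.9  85.6]
plate side 0.95 [0.5343, -0.3465, 0.0343] rel S u,v,z mm [-8.   2.9 34.3]
plate top 0.65 [0.5363, -0.3391, 0.0348] rel S u,v,z mm [-0.3  2.5 34.8]
T rel [-16.3 -25.5 122.4]
t 35.6 tcp [ 0.5048 -0.3452  0.1225] yaw 71.9 F [-0.3 -0.3 -0.3] M [-0.02  0.03  0.06] w 0.182
```

```bash
python3 -m crank '[[-0.025,-0.075,-0.02,0,-0.62],[-0.05,-0.15,-0.04,0,-0.6],[-0.075,-0.23,-0.06,0,-0.58],[-0.1,-0.31,-0.08,0,-0.56],[-0.13,-0.39,-0.1,0,-0.54],[-0.155,-0.47,-0.12,0,-0.52],[-0.18,-0.55,-0.14,0,-0.5],[-0.205,-0.63,-0.16,0,-0.48],[-0.234,-0.71,-0.18,0,-0.45],[-0.234,-0.71,-0.18,0,-0.42]]'; python3 pst.py; python3 d.py
```

```text
clock: 36.43
tool_pos: [0.4951, -0.3742, 0.115]
tcp_rot: [0.249, 1.557, -0.249]
contact_force: [0.1, -0.8, 0.5]
grip_width: 0.288
stand_seat top 0.62 [0.5324, -0.3406, 0.0365] rel S u,v,z mm [-3.  -0.7 36.5]
plate_center side 0.71 [0.5263, -0.3635, 0.0834] rel S u,v,z mm [-26.6   0.6  83.4]
plate_center top 0.64 [0.5278, -0.3642, 0.0815] rel S u,v,z mm [-26.8   2.3  81.5]
plate side 0.83 [0.532, -0.3459, 0.032] rel S u,v,z mm [-8.1  0.6 32. ]
plate top 0.68 [0.5369, -0.3413, 0.0333] rel S u,v,z mm [-2.2  3.8 33.3]
T rel [-46.  -25.6 115.2]
t 36.83 tcp [ 0.4955 -0.3735  0.1153] yaw 71.9 F [-0.5 -0.2 -0.4] M [ 0.    0.02 -0.02] w 0.293
```

```bash
python3 -m crank '[[0,0,0,0,-0.3],[0,0,0,0,-0.15],[0,0,0,0,0],[0,0,0,0,0],[0,0,0.4,0,0],[0,0,1,0,0],[0,0,2,0,0],[-0.5,0,3,0,0],[-1,0.5,3,0,0],[-2,1,3,0,0]]'; python3 -m crank '[[-0.5,1,0,0,0],[-1,2,0,0,0],[-1,3,0,0,0],[-1,3,0,0,0],[-1,3,0,0,0]]'; python3 pst.py; python3 - <<'E'
from h import *
p=np.array([.6086,.2215,.0343]);R=frame(np.radians(-3.9),np.pi/6);S=np.array([.534,-.338,.035]);Rs=frame(np.radians(71.8),np.radians(27))
out=[]
for c in ('top','side'):
    s=optics.snapshot(c);cv2.imwrite('pics/end_%s.png'%c,s['image'][:,:,::-1])
    r=optics.landmark_of('keeper_grip',c);print('kg',c,[(round(float(x['p']),2),((x['xyz']-p)@R*1000).round().tolist()) for x in r[:2]])
    for n in ('mould_block_mid','rod_rest_mid','glasses_mid','frit_jar_mid','tweezers_mid','calipers_mid','rod_pot_mid'):
        r=optics.landmark_of(n,c);print(n,[np.round(x['xyz'],3).tolist() for x in r[:1]])
    im,k,off=crop(s,proj(s,S+[0,0,.04])[0],45,gain=1.5);box(im,s,S,Rs,(-8,-65,0),(2,65,105),(255,0,0),k,off);out.append(im)
    im,k,off=crop(s,proj(s,[.53,.15,.1])[0],45,gain=1.5);out.append(im)
cv2.imwrite('pics/end.png',np.vstack([np.hstack(out[:2]),np.hstack(out[2:])])[:,:,::-1])
E
python3 d.py
```

```text
clock: 37.67
tool_pos: [0.4203, -0.3363, 0.2394]
tcp_rot: [0.245, 1.55, -0.251]
contact_force: [-0.4, -0.3, 1.1]
grip_width: 0.501
clock: 38.08
tool_pos: [0.3782, -0.2134, 0.2357]
tcp_rot: [0.246, 1.555, -0.247]
contact_force: [-0.4, -0.3, 0.5]
grip_width: 0.497
stand_seat side 0.67 [0.5371, -0.3402, 0.0327] rel S u,v,z mm [-1.1  3.6 32.7]
stand_seat top 0.5 [0.5285, -0.3399, 0.0362] rel S u,v,z mm [-3.5 -4.6 36.2]
plate_center side 0.87 [0.5271, -0.3664, 0.0831] rel S u,v,z mm [-29.1   2.3  83.1]
plate_center top 0.63 [0.5279, -0.3637, 0.0754] rel S u,v,z mm [-26.3   2.2  75.4]
plate side 0.91 [0.5352, -0.3448, 0.0325] rel S u,v,z mm [-6.1  3.3 32.5]
plate top 0.84 [0.536, -0.3442, 0.033] rel S u,v,z mm [-5.3  3.8 33. ]
T rel [  67.8 -186.   235.7]
kg top [(0.72, [-62.0, -95.0, 139.0]), (0.71, [116.0, -283.0, 68.0])]
mould_block_mid [[0.436, -0.014, 0.013]]
rod_rest_mid [[0.446, -0.131, 0.03]]
glasses_mid []
frit_jar_mid [[0.752, -0.224, 0.034]]
tweezers_mid [[0.764, 0.082, 0.001]]
calipers_mid [[0.712, 0.301, 0.005]]
rod_pot_mid [[0.749, -0.04, 0.051]]
kg side [(0.68, [-0.0, -79.0, 23.0]), (0.44, [-58.0, -100.0, 141.0])]
mould_block_mid [[0.433, -0.016, 0.012]]
rod_rest_mid [[0.446, -0.129, 0.026]]
glasses_mid [[0.368, -0.322, 0.025]]
frit_jar_mid [[0.75, -0.219, 0.035]]
tweezers_mid [[0.535, -0.347, 0.032]]
calipers_mid [[0.714, 0.303, 0.007]]
rod_pot_mid [[0.747, -0.04, 0.05]]
t 39.38 tcp [ 0.3781 -0.215   0.2352] yaw 71.9 F [-0.  -0.3 -0.1] M [-0.03 -0.03  0.04] w 0.502
```

View pics/end.png

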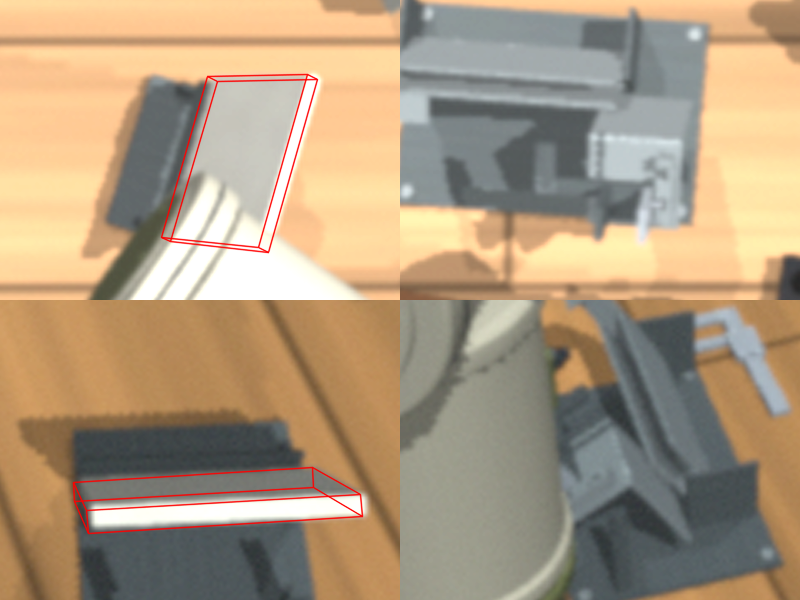

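```bash
python3 -c "
from plant import manip
print(manip.close_job())"
```

```text
the job is handed in; nothing more can be done
None
```

The plate is standing in its stand, leaning back on the rest and let go. The keeper is at its open notch, and I handed the job in at about 39 s of the 61 s.

- **Keeper:** the first release did not lock. It stopped at about 26 mm with the tab still pressed. I pinched it again, moved it back about 2 mm and released slowly. The picture then showed the tab out and a travel of about 24.5 mm.
- **Lifting out:** I raised the free edge first, with some rubbing on the slot walls and possibly a light touch on the lip; forces stayed below about 20 N. At about 17 degrees of tilt the plate slipped out of the grip and stayed propped on the low wall. I regripped it, drew it right until it was clear of the lip, and lifted it out.
- **Placing:** contact with the channel floor peaked at about 15 N, because I lowered with a full grip while the plate was still tilted. I then levelled it, moved it about 17 mm to centre it, and eased it back onto the rest.

**Last checks**
- **Plate:** it matches the model of the stand in both views. The two cameras disagree on centring: one shows about 0.5 mm off, the other about 5 mm. I left it there.
- **Keeper:** the top view still shows it open. In the side view the best match for it landed on the bin's low wall, so I discounted that reading.
- **Other things on the bench:** most were found within about 5 mm of where they started. The tweezers in the side view and the glasses in the top view were not found properly, but the other camera showed each in place. I did not check the torch separately.
- **Contact:** the arm is clear of everything, with the force reading near zero.

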